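# Snap the espresso basket into the portafilter with the tamper

## Task

Put the clean double-shot basket back into the empty portafilter in the tamping stand: set it into the bowl and let go, so that it sits up on the retaining spring, then press it down squarely with the tamper, firmly but without forcing it, until it clicks fully home with its rim flush on the portafilter. Stand the tamper back in its rest and leave everything else as it is.

Things in the scene. Friction and masses are not known exactly. Their poses are not given: they have to be found in the camera images.
- basket: The double-shot basket: loose steel cup, open top, 60 g, 30 mm tall, on a black rubber bar mat (top 6 mm above the bench). Body 52 mm across outside (47 at the foot), 48.6 inside (44 at the floor), floor 2 mm thick; a rounded bead 58 mm across runs round it 20 mm up. Top flange 68 mm across, 2.5 mm thick: grip across it from above. Origin: centre of the underside, z up.
- flange (a point): The centre of the underside of the double basket's flange, 27.5 mm above the basket's origin. Level with rim when the basket is home; about 5 mm above it while the basket sits up on the spring.
- basket_single: The single-shot basket, not to be used: a loose steel cup with the same 68 mm flange and 30 mm height, but stepped in to a 41 mm wide lower half. Stands on the same bar mat, about 120 mm from the double basket; the two may swap places. Origin: centre of the underside, z up.
- portafilter: The empty portafilter, held mouth up in a walnut and steel tamping stand; neither moves. Steel bowl 71 mm across outside, bore 61 mm across, mouth bevelled to 64 mm, 36 mm deep. Ears at local +y and -y, 92 mm across them, tops 8 mm under the rim. Black handle along local -x to 184 mm from the centre, top 5 mm under the rim. Origin: centre of the mouth at rim height, 92 mm above the bench, z up.
- rim (a point): Centre of the portafilter's mouth in the plane of its rim. 5.7 mm under the rim four lobes of a brass retaining spring stand 3 mm into the bore; the basket's bead rests on them. Pressed down it resists with about 17 to 26 N, gives way after 1 to 2 mm, drops in with a click and its flange lands on the rim, about 5 mm down in all, and stops dead. Over 50 N from the tamper bruises it.
- tamper: The tamper, standing upright in its rest: 0.32 kg, 88 mm tall. Round flat steel foot 45 mm across (40 mm at its bevelled underside), 17 mm tall; thin neck; round walnut handle 35 mm across from 58 to 74 mm up. The foot fits inside the double basket with 1.9 mm to spare all round and bears on its inner floor. Origin: centre of the underside, z up.
- handle (a point): The middle of the tamper's handle, on its axis 68 mm above its underside: grip it here across the 35 mm from above.
- rest (a point): The tamper's rest: the centre of the floor of a round raised ring on a fixed black rubber mat, floor 6 mm above the bench. The ring is 56 mm across inside and rises 8 mm above that floor.
- milk_jug: A steel milk jug, 84 mm across and 90 mm tall, a bystander. Origin: centre of the underside.
- cup0: A blue espresso cup, 64 mm across and 55 mm tall, a bystander. Origin: centre of the underside.
- cup1: A white espresso cup, 64 mm across and 55 mm tall, a bystander. Origin: centre of the underside.
- grinder_brush: A small brush with a wooden handle, 122 mm long, lying down, a bystander. Origin: centre of its underside.
- scoop_spoon: A steel spoon, 150 mm long, lying down, a bystander. Origin: centre of its underside.
Mind the look-alikes: they are no part of the job. What is shaped like the tamper but turquoise is not meant. What is shaped like the part that bears rest but blue is not meant.

How it is judged:
By the outcome, as a careful person would: the job done as asked, in the order asked, and still so for the second after the job is handed in, with the robot touching nothing.
It also fails if it takes over 72 s, if anything falls off the work surface, if the arm or the gripper's body presses on something with over 40 N, if the wrist force passes 120 N, or if a joint passes its speed limit or range.

## Robot

A 7-joint arm with a two-finger parallel gripper is mounted at the origin on the work surface. World frame = base frame: x ahead of the robot, y to its left, z up, the work surface at z = 0. Lengths are in m, angles in rad, forces in N, time in s.
With the tool pointing down it reaches from about 0.425 to 0.875 m from the base axis. Payload 9.9 kg.
Tool frame: the origin (TCP) lies at the very end of the fingers, on their centre line; the grasp point (between the pads) lies 19 mm behind it; z points along the fingers, y is the line along which they close (so a half turn about z gives the same grasp; the last joint's range is limited). The gripper opens to 85 mm and grips with 20 to 120 N. Pads are 22 mm wide; open, the fingers measure 114 mm over their backs; the gripper's body (76 mm by 85 mm) begins 54 mm behind the grasp point. The pads swing forward as they close: fully open they stand 13 mm farther back than shut.
Start: joints at [-1.271, 0.576, 0.025, 1.437, -0.015, 1.129, -0.057], TCP at [0.253, 0.626, 0.231] pointing down, gripper open.
Joint ranges: [-2.76, 2.76], [-0.34, 2.15], [-1.52, 1.57], [0.19, 2.46], [-1.09, 4.23], [0.17, 1.99], [-2.82, 2.82]. Speed limits (rad/s): [2.22, 2.22, 3.01, 3.01, 3.14, 3.14, 3.14].

## Interface

Orientations are given as a 3x3 rotation matrix whose columns are the frame's x, y, z axes.
In Python, from bench import arm, vision gives the robot as it stands. The module is installed in compiled form; this text tells all that it offers.
- The arm moves only by the tool servo_tool, never from a script. Its argument "commands" is a list of rows, each an object of numbers: "dx", "dy", "dz": the shift along the tool's x, y, z in mm; "wx", "wy", "wz": the turn, a rotation vector about the tool's x, y, z in rad. A call has 1 to 12 rows; each row shifts and turns the commanded pose from where the row before left it, along the tool's axes as they then stand; what a row does not reach is not made up. A row lasts 1/8 s, in which the tool goes at most 62.5 mm and 10.7 degrees, less where a joint would pass 70% of its speed; a pose out of reach is approached as far as the arm can. A call is refused whole if a number of a shift passes 62.5 or a number of a turn 0.188, either way. A call with a gripper value outside its range is refused whole. "fingers" is the finger opening in mm, from 0 to 85.4, set as the call begins (left out, the last holds). The fingers move at their own pace and stop on an object; "grip_force" is the grip in N (left out, the last holds). Time passes only in rows, so rows that do not move let the fingers close. It gives the time, the measured TCP pose, the force, the opening and the grip force at its end, in the units of the state.
- arm.get_obs(): the state, without advancing time (a new reading comes with each control period).
- vision.camera(name): name is "scene" or "top" or "wrist"; returns the picture (400x640x3 uint8, blue, green, red); there is no depth.
- vision.camera_model(name): a dict with "fx", "fy", "cx", "cy" (pixels), "extrinsics" (4x4, takes a point from world to camera coordinates); the wrist camera has in their place "hand_eye" (4x4, takes a point from camera to tool coordinates, whose origin is the TCP and whose axes are the flange's). Camera axes: x right, y down, z forward; pixel columns grow to the right and rows downward; lengths in m; the calibration is good to about 2 mm. A picture is of the moment at which its call begins: read the wrist's pose just before it. camera_model takes no time and is no camera call.
- arm.finish_job(): hands the job in; it is judged then, once.
The state is a dict: "time_s": time; "q": joint angles; "qvel": joint speeds; "tau": joint torques, N m; "ee_pos": TCP position; "eef_rot": TCP orientation; "contact_force": force on the tool from outside, world axes, zero at the start; "torque": the same for the moment, N m; "grip_width": finger opening in m; "grip_force": force on a finger pad.
Only numpy, scipy, OpenCV 4.12 (cv2) and the standard library are available. Lean on these libraries where they do the work, as an engineer would, in place of code of your own. Each camera call takes 0.05 s, during which the arm holds its last target. There are 200 camera calls.

## Working session

There is one attempt and no reset: what is moved stays moved. The work goes in short steps, Python scripts to look and compute and a tool call to move; the robot and the scene stay as the last step left them, time stands still between calls to the robot, and variables do not carry over. Pictures are saved under pics/ and viewed, at most 10 in all, crops included, and the job is handed in when it is done.

Besides the shell and the picture viewer there is one more tool, called after "Request:" as name(argument=value, ...), one argument or row to a line, values as JSON. servo_tool: Moves the arm, as the interface text tells. Its arguments: {"type":"object","properties":{"commands":{"type":"array","items":{"type":"object","properties":{"dx":{"type":"number"},"dy":{"type":"number"},"dz":{"type":"number"},"wx":{"type":"number"},"wy":{"type":"number"},"wz":{"type":"number"}}}},"fingers":{"type":"number"},"grip_force":{"type":"number"}},"required":["commands"]}

```bash
mkdir -p pics; cat > h.py <<'E'
import numpy as np, cv2
from bench import arm, vision
def ray(cam,u,v,obs=None):
    m=vision.camera_model(cam)
    d=np.array([(u-m['cx'])/m['fx'],(v-m['cy'])/m['fy'],1.])
    if 'extrinsics' in m:
        E=np.array(m['extrinsics']);R=E[:3,:3];return -R.T@E[:3,3],R.T@d
    H=np.array(m['hand_eye']);o=obs or arm.get_obs();R=np.array(o['eef_rot'])
    return R@H[:3,3]+np.array(o['ee_pos']),R@H[:3,:3]@d
def at(cam,u,v,z,obs=None):
    o,d=ray(cam,u,v,obs);return o+d*(z-o[2])/d[2]
def proj(cam,p,obs=None):
    m=vision.camera_model(cam);p=np.array(p)
    if 'extrinsics' in m:
        E=np.array(m['extrinsics']);c=E[:3,:3]@p+E[:3,3]
    else:
        H=np.array(m['hand_eye']);o=obs or arm.get_obs()
        t=np.array(o['eef_rot']).T@(p-np.array(o['ee_pos']));c=H[:3,:3].T@(t-H[:3,3])
    return m['fx']*c[0]/c[2]+m['cx'],m['fy']*c[1]/c[2]+m['cy']
E
python3 - <<'E'
from h import *
o=arm.get_obs();print(o['time_s'],o['ee_pos'],np.round(o['eef_rot'],3),o['grip_width'])
for c in['top','scene']:
    im=vision.camera(c);cv2.imwrite(f'pics/{c}0.png',im)
    print(c,ray(c,320,200),vision.camera_model(c)['fx'])
print(vision.camera_model('wrist'))
E
```

```text
0.0 [0.25256869 0.62546788 0.23043317] [[-0.927  0.374 -0.001]
 [ 0.374  0.927 -0.002]
 [-0.    -0.002 -1.   ]] 0.08558469109517607
top (array([0.44221525, 0.03335157, 1.09575147]), array([ 3.59650708e-02,  9.90811933e-05, -9.99452364e-01])) 399.29775545147413
scene (array([0.81887859, 0.43730954, 0.97969301]), array([-0.30844764, -0.3823491 , -0.87112157])) 434.42160275466597
{'fx': 277.2595958128298, 'fy': 277.2595958128298, 'cx': 321.1852176600737, 'cy': 200.36736716136562, 'hand_eye': array([[-1.28735729e-04, -9.63632347e-01, -2.67231515e-01,
         6.80855907e-02],
       [ 9.99999992e-01, -1.18615382e-04, -5.40134989e-05,
         5.44463232e-04],
       [ 2.03513864e-05, -2.67231520e-01,  9.63632354e-01,
        -1.43557412e-01],
       [ 0.00000000e+00,  0.00000000e+00,  0.00000000e+00,
         1.00000000e+00]])}
```

View pics/top0.png

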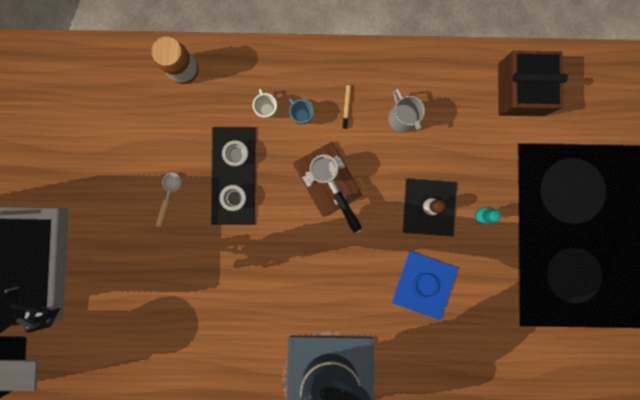

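View pics/scene0.png

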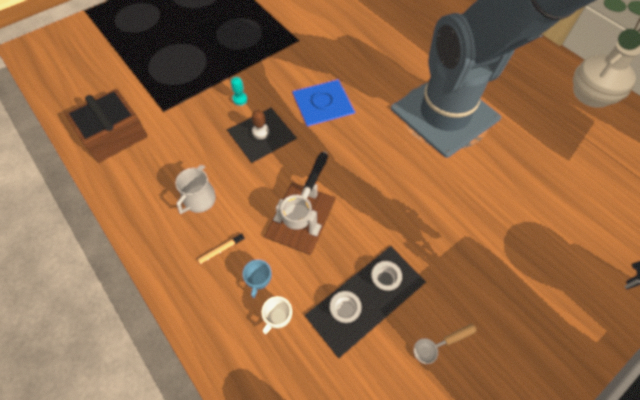

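Top view: two baskets at (235,153) and (232,198), portafilter bowl at (323,169) with its handle towards (356,230), tamper at (432,206). The turquoise and blue decoys are at (488,215) and (427,285). I'll enlarge crops next.

```bash
python3 - <<'E'
import cv2,numpy as np
t=cv2.imread('pics/top0.png')
def c(u,v,w,h,im=t,k=6): return cv2.resize(im[v:v+h,u:u+w],None,fx=k,fy=k,interpolation=cv2.INTER_CUBIC)
s=cv2.imread('pics/scene0.png')
a=np.hstack([c(205,130,65,100),c(290,135,68,100)])
cv2.imwrite('pics/c1.png',a[:600])
b=np.hstack([c(400,170,65,75),c(325,250,68,75,s)])
cv2.imwrite('pics/c2.png',b); print(a.shape,b.shape)
E
```

```text
(600, 798, 3) (450, 798, 3)
```

View pics/c1.png

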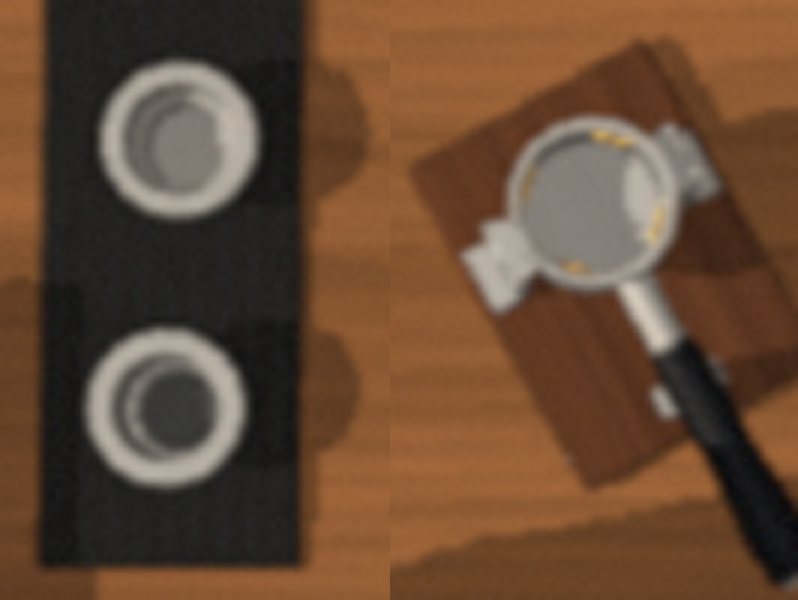

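View pics/c2.png

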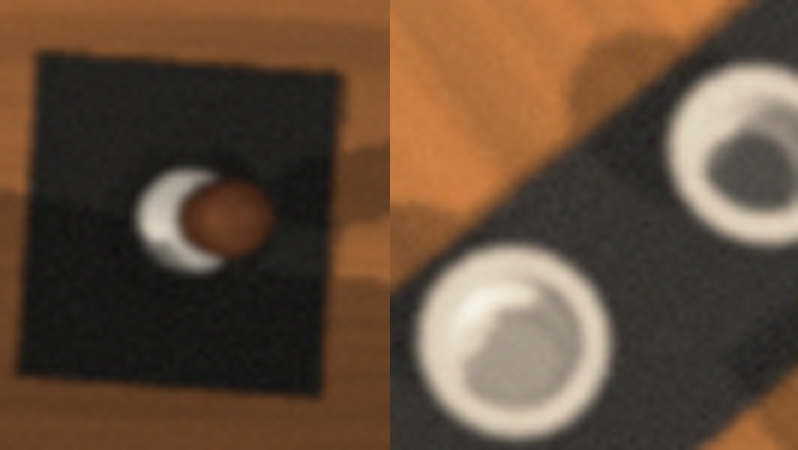

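The basket at top pixel (234.6,152.8) shows a wide light floor with no step, so it's the double. The one at (232,198) shows the stepped wall, so it's the single. The portafilter mouth is centred at about (323.7,168.4), and the tamper foot at about (431,206).

```bash
python3 - <<'E'
from h import *
def f(x,o): return o+(x+.5)/6-.5
P=lambda n,p:print(n,np.round(p*1000,1))
P('dbl top',at('top',f(180,205),f(139,130),.036))
P('dbl scene',at('scene',f(514-390,325),f(341,250),.036))
P('sgl top',at('top',f(166,205),f(408,130),.036))
P('rim top',at('top',f(595-390,290),f(203,135),.092))
P('rim scene',at('scene',297,211,.092))
P('ear1',at('top',f(692-390,290),f(162,135),.084)); P('ear2',at('top',f(495-390,290),f(266,135),.084))
P('hend',at('top',357,230,.084))
P('tamp foot top',at('top',f(188,400),f(220,170),.021))
P('tamp head top',at('top',f(228,400),f(217,170),.08))
P('tamp scene head',at('scene',259,119,.08))
for n,u,v,z in[('white',264,105,.03),('blue',301,111,.03),('jug',407,112,.09)]: P(n,at('top',u,v,z))
E
```

```text
dbl top [602.9 263.3  36. ]
dbl scene [606.1 266.9  36. ]
sgl top [483.2 266.4  36. ]
rim top [558.3  25.2  92. ]
rim scene [564.5  38.   92. ]
ear1 [577.3 -15.8  84. ]
ear2 [531.7  67.1  84. ]
hend [404.2 -61.2  84. ]
tamp foot top [ 468.7 -265.7   21. ]
tamp head top [ 468.8 -266.2   80. ]
tamp scene head [ 475.5 -251.9   80. ]
white [734.9 188.6  30. ]
blue [720.1  88.5  30. ]
jug [ 706.4 -184.9   90. ]
```

Request:
servo_tool(
  commands=[
    {"dx": -38.3,"dy": -17},
    {"dx": -38.3,"dy": -17},
    {"dx": -38.3,"dy": -17},
    {"dx": -38.3,"dy": -17},
    {"dx": -38.3,"dy": -17},
    {"dx": -38.3,"dy": -17},
    {"dx": -38.3,"dy": -17},
    {"dx": -38.3,"dy": -17},
    {"dx": -38.3,"dy": -17},
    {"dx": -38.3,"dy": -17},
    {"dx": -38.3,"dy": -17},
    {"dx": -38.3,"dy": -17},
  ],
)

```text
invalid input
```

Request:
servo_tool(
  commands=[
    {"wz": 0.168},
    {"wz": 0.168},
    {"wz": 0.168},
    {"wz": 0.168},
    {"wz": 0.168},
    {"wz": 0.168},
    {},
    {},
  ],
)

```text
invalid input
```

```bash
python3 - <<'E'
from h import *
o=arm.get_obs();print(o['time_s'],o['ee_pos'],np.round(o['eef_rot'],3),np.round(o['q'],2),o['contact_force'])
im=vision.camera('wrist');cv2.imwrite('pics/w1.png',im)
print(proj('wrist',[.603,.265,.036],o),proj('wrist',o['ee_pos'],o))
E
```

```text
0.1 [0.25257592 0.62552234 0.23053291] [[-0.927  0.374 -0.   ]
 [ 0.374  0.927 -0.001]
 [-0.    -0.001 -1.   ]] [-1.27  0.58  0.02  1.44 -0.02  1.13 -0.06] [ 0.00436556 -0.91035893 -0.68592941]
(np.float64(200.55607797248183), np.float64(448.6386195193969)) (np.float64(320.2411209584106), np.float64(248.62844447113702))
```

View pics/w1.png

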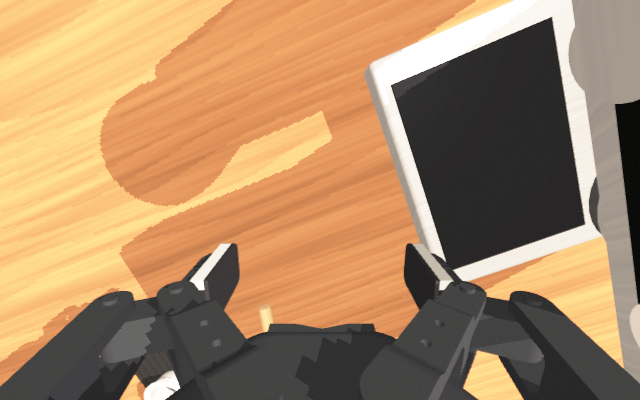

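Wrist view: still at the start pose; the fingertips show at (237,243) and (405,243). The moves were refused, so I'm retrying with full rows.

Request:
servo_tool(
  commands=[
    {"dx": -38,"dy": -17,"dz": 0,"wx": 0,"wy": 0,"wz": 0},
    {"dx": -38,"dy": -17,"dz": 0,"wx": 0,"wy": 0,"wz": 0},
  ],
)

```text
time_s: 0.4
ee_pos: [0.3107, 0.5652, 0.2308]
eef_rot: [[-0.928, 0.373, -0.0], [0.373, 0.928, -0.001], [-0.0, -0.001, -1.0]]
contact_force: [0.3, 0.5, 0.7]
grip_width: 0.0855
grip_force: 0.0
```

Request:
servo_tool(
  commands=[
    {"dx": -50,"dy": -22,"dz": 0,"wx": 0,"wy": 0,"wz": 0},
    {"dx": -50,"dy": -22,"dz": 0,"wx": 0,"wy": 0,"wz": 0},
    {"dx": -50,"dy": -22,"dz": 0,"wx": 0,"wy": 0,"wz": 0},
    {"dx": -50,"dy": -22,"dz": 0,"wx": 0,"wy": 0,"wz": 0},
    {"dx": -50,"dy": -22,"dz": 0,"wx": 0,"wy": 0,"wz": 0},
    {"dx": -50,"dy": -22,"dz": 0,"wx": 0,"wy": 0,"wz": 0},
    {"dx": -50,"dy": -22,"dz": 0,"wx": 0,"wy": 0,"wz": 0},
    {"dx": -34,"dy": -15,"dz": 0,"wx": 0,"wy": 0,"wz": 0},
  ],
)

```text
time_s: 1.4
ee_pos: [0.605, 0.2625, 0.231]
eef_rot: [[-0.926, 0.377, 0.0], [0.377, 0.926, -0.001], [-0.001, -0.001, -1.0]]
contact_force: [0.4, -0.2, -0.3]
grip_width: 0.0854
grip_force: 0.0
```

Request:
servo_tool(
  commands=[
    {"dx": 0,"dy": 0,"dz": 0,"wx": 0,"wy": 0,"wz": 0.168},
    {"dx": 0,"dy": 0,"dz": 0,"wx": 0,"wy": 0,"wz": 0.168},
    {"dx": 0,"dy": 0,"dz": 0,"wx": 0,"wy": 0,"wz": 0.168},
    {"dx": 0,"dy": 0,"dz": 0,"wx": 0,"wy": 0,"wz": 0.168},
    {"dx": 0,"dy": 0,"dz": 0,"wx": 0,"wy": 0,"wz": 0.168},
    {"dx": 0,"dy": 0,"dz": 0,"wx": 0,"wy": 0,"wz": 0.168},
    {"dx": 0,"dy": 0,"dz": 0,"wx": 0,"wy": 0,"wz": 0},
    {"dx": 0,"dy": 0,"dz": 0,"wx": 0,"wy": 0,"wz": 0},
  ],
)

```text
time_s: 2.4
ee_pos: [0.6032, 0.2655, 0.2311]
eef_rot: [[-0.182, 0.983, -0.0], [0.983, 0.182, -0.0], [-0.0, -0.0, -1.0]]
contact_force: [0.1, 0.2, -0.2]
grip_width: 0.0856
grip_force: 0.0
```

```bash
python3 - <<'E'
from h import *
o=arm.get_obs();print(o['time_s'],o['ee_pos'],np.round(o['eef_rot'],3),np.round(o['q'],2),o['contact_force'])
im=vision.camera('wrist');cv2.imwrite('pics/w2.png',im)
print(proj('wrist',[.603,.265,.036],o),proj('wrist',o['ee_pos'],o))
E
```

```text
2.4 [0.60316474 0.26547971 0.23110962] [[-0.182  0.983 -0.   ]
 [ 0.983  0.182 -0.   ]
 [-0.    -0.    -1.   ]] [-0.68  0.57  0.33  1.49 -0.2   1.11 -0.13] [ 0.13543254  0.23279155 -0.18360694]
(np.float64(321.0471328481101), np.float64(180.89193071653978)) (np.float64(321.5800762874394), np.float64(248.9520321273474))
```

View pics/w2.png

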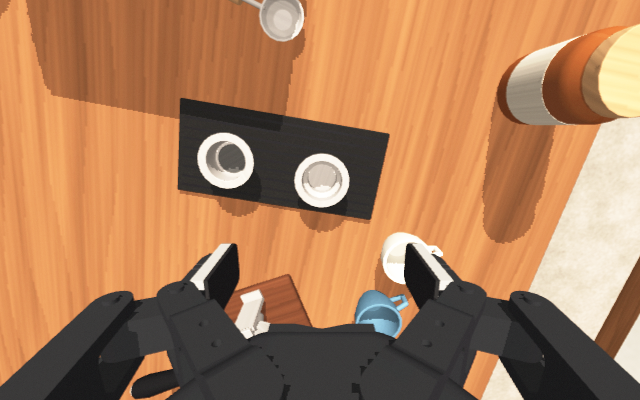

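Wrist view: the double basket (plain interior) is at (322,180), where my estimate put it. The single (visible step) is at (226,160). I'll refine with an ellipse fit.

```bash
cat >> h.py <<'E'
def ring(im,u,v,thr,r=45):
    g=im.min(axis=2);m=(g>thr).astype(np.uint8)
    M=np.zeros_like(m);cv2.circle(M,(int(u),int(v)),r,1,-1)
    cs,_=cv2.findContours(m*M,cv2.RETR_EXTERNAL,cv2.CHAIN_APPROX_NONE)
    c=max(cs,key=cv2.contourArea);return cv2.fitEllipse(cv2.convexHull(c))
E
python3 - <<'E'
from h import *
im=cv2.imread('pics/w2.png')
for t in(110,140,170):
    e=ring(im,322,180,t);print(t,np.round(e[0],1),np.round(e[1],1),at('wrist',*e[0],.036))
t=cv2.imread('pics/top0.png')
for th in (80,100,120):
    e=ring(t,234.6,152.8,th,17);print(th,e,at('top',*e[0],.036))
E
```

```text
110 [321.4 180. ] [54.2 55.2] [0.60326869 0.26622015 0.036     ]
140 [321.5 180.1] [53.5 55. ] [0.60338468 0.26608475 0.036     ]
170 [321.4 180. ] [53.3 54.3] [0.60324045 0.26611482 0.036     ]
80 ((234.35003662109375, 152.77696228027344), (25.92143440246582, 26.1539306640625), 35.89655685424805) [0.60286703 0.26391683 0.036     ]
100 ((234.39317321777344, 152.8035125732422), (25.146432876586914, 25.68490982055664), 73.09349822998047) [0.60279761 0.26380002 0.036     ]
120 ((234.25167846679688, 152.7388153076172), (24.51552963256836, 24.861326217651367), 58.961944580078125) [0.60296523 0.26418163 0.036     ]
```

Request:
servo_tool(
  commands=[
    {"dx": 0,"dy": 0,"dz": 45,"wx": 0,"wy": 0,"wz": 0},
    {"dx": 0,"dy": 0,"dz": 45,"wx": 0,"wy": 0,"wz": 0},
    {"dx": 0,"dy": 0,"dz": 45,"wx": 0,"wy": 0,"wz": 0},
    {"dx": 0,"dy": 0,"dz": 40,"wx": 0,"wy": 0,"wz": 0},
    {"dx": 0,"dy": 0,"dz": 20,"wx": 0,"wy": 0,"wz": 0},
    {"dx": 0,"dy": 0,"dz": 12.6,"wx": 0,"wy": 0,"wz": 0},
    {"dx": 0,"dy": 0,"dz": 0,"wx": 0,"wy": 0,"wz": 0},
    {"dx": 0,"dy": 0,"dz": 0,"wx": 0,"wy": 0,"wz": 0},
  ],
  fingers=85,
)

```text
time_s: 3.45
ee_pos: [0.6042, 0.2657, 0.025]
eef_rot: [[-0.178, 0.984, 0.002], [0.984, 0.178, 0.001], [0.001, 0.002, -1.0]]
contact_force: [-1.0, -0.5, 0.1]
grip_width: 0.0853
grip_force: 0.0
```

Request:
servo_tool(
  commands=[
    {"dx": 0,"dy": 0,"dz": 0,"wx": 0,"wy": 0,"wz": 0},
    {"dx": 0,"dy": 0,"dz": 0,"wx": 0,"wy": 0,"wz": 0},
    {"dx": 0,"dy": 0,"dz": 0,"wx": 0,"wy": 0,"wz": 0},
    {"dx": 0,"dy": 0,"dz": 0,"wx": 0,"wy": 0,"wz": 0},
    {"dx": 0,"dy": 0,"dz": 0,"wx": 0,"wy": 0,"wz": 0},
    {"dx": 0,"dy": 0,"dz": 0,"wx": 0,"wy": 0,"wz": 0},
  ],
  fingers=62,
  grip_force=30,
)

```text
time_s: 4.2
ee_pos: [0.6039, 0.2657, 0.0257]
eef_rot: [[-0.178, 0.984, 0.002], [0.984, 0.178, 0.001], [0.001, 0.002, -1.0]]
contact_force: [-2.9, -0.9, 11.6]
grip_width: 0.0663
grip_force: 30.4
```

```bash
python3 - <<'E'
from h import *
o=arm.get_obs();print(o['time_s'],o['ee_pos'],np.round(o['q'],2),o['contact_force'],o['grip_width'],o['grip_force'])
im=vision.camera('wrist');cv2.imwrite('pics/w3.png',im)
E
```

```text
4.2 [0.60393739 0.26572867 0.02567552] [-0.63  0.79  0.25  1.69 -0.28  0.7  -0.06] [-2.8797506  -0.9169216  11.57925984] 0.06628764752511235 30.3613256290555
```

View pics/w3.png

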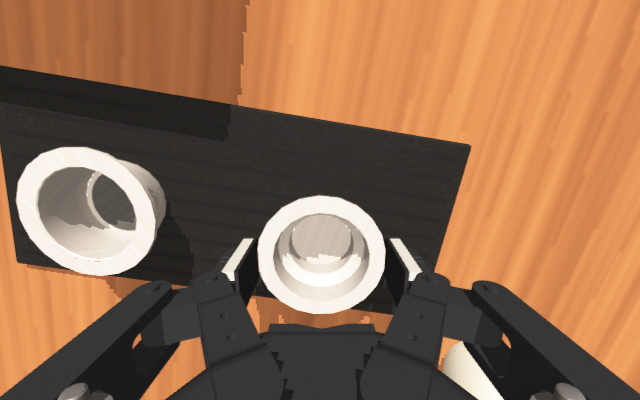

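Wrist view: fingers are closed on the basket at (322,255), but its floor looks narrower than I expect for the double. I want to check which basket this is before lifting.

```bash
python3 - <<'E'
import cv2,numpy as np
w=cv2.imread('pics/w3.png');w2=cv2.imread('pics/w2.png')
r=lambda i,u,v,s,k:cv2.resize(i[v:v+s,u:u+s],(400,400),interpolation=cv2.INTER_CUBIC)
a=np.hstack([r(w,10,140,160,0),r(w,240,180,160,0)])
cv2.imwrite('pics/c3.png',a)
E
```

```text
(no output)
```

View pics/c3.png

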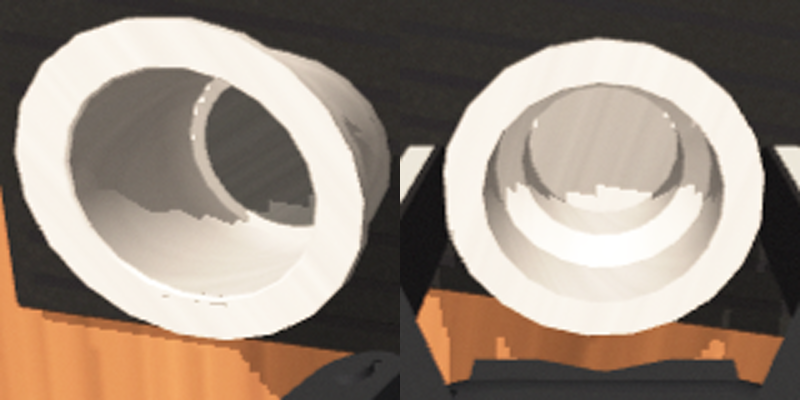

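The enlarged crop settles it: the basket in the grip has the conical step, so it's the single. The other is straight-walled down to a wide floor, so that's the double. I'm letting go without lifting and locating the other one.

Request:
servo_tool(
  commands=[
    {"dx": 0,"dy": 0,"dz": 0,"wx": 0,"wy": 0,"wz": 0},
    {"dx": 0,"dy": 0,"dz": 0,"wx": 0,"wy": 0,"wz": 0},
    {"dx": 0,"dy": 0,"dz": 0,"wx": 0,"wy": 0,"wz": 0},
    {"dx": 0,"dy": 0,"dz": -20,"wx": 0,"wy": 0,"wz": 0},
    {"dx": 0,"dy": 0,"dz": -40,"wx": 0,"wy": 0,"wz": 0},
    {"dx": 0,"dy": 0,"dz": -40,"wx": 0,"wy": 0,"wz": 0},
    {"dx": 0,"dy": 0,"dz": 0,"wx": 0,"wy": 0,"wz": 0},
  ],
  fingers=85,
)

```text
time_s: 5.12
ee_pos: [0.6055, 0.266, 0.1285]
eef_rot: [[-0.178, 0.984, 0.006], [0.984, 0.178, 0.003], [0.002, 0.007, -1.0]]
contact_force: [-0.5, -0.0, 0.2]
grip_width: 0.0854
grip_force: 0.0
```

```bash
python3 - <<'E'
from h import *
im=cv2.imread('pics/w2.png')
o=dict(ee_pos=[0.60316474,0.26547971,0.23110962],eef_rot=[[-.182,.983,0],[.983,.182,0],[0,0,-1]])
for t in(110,140,170):
    e=ring(im,226,160,t);print(t,e,at('wrist',*e[0],.036,o))
t=cv2.imread('pics/top0.png')
for th in (80,100,120):
    e=ring(t,232.2,197.6,th,17);print(th,e[0],at('top',*e[0],.036))
o=arm.get_obs();print(o['ee_pos'])
im=vision.camera('wrist');cv2.imwrite('pics/w4.png',im)
for p in([.6032,.2658,.036],[.4832,.2664,.036]):
    u=proj('wrist',p,o);e=ring(im,*u,140,60);print(u,e,at('wrist',*e[0],.036,o))
E
```

```text
110 ((225.08090209960938, 160.11941528320312), (54.028175354003906, 58.79206466674805), 132.9693145751953) [0.48347147 0.26913019 0.036     ]
140 ((225.14382934570312, 160.18565368652344), (53.65834426879883, 58.23368453979492), 130.6965789794922) [0.48355412 0.26906365 0.036     ]
170 ((225.18136596679688, 160.16598510742188), (53.29542922973633, 58.142696380615234), 134.21673583984375) [0.48359687 0.26909585 0.036     ]
80 (232.0569610595703, 197.48350524902344) [0.48341662 0.26687904 0.036     ]
100 (232.16033935546875, 197.4475555419922) [0.48351632 0.26660759 0.036     ]
120 (232.0369110107422, 197.50059509277344) [0.48337042 0.26693098 0.036     ]
[0.60554881 0.26595875 0.12852094]
(np.float64(317.96284464552195), np.float64(203.3823486423476)) ((318.2979736328125, 202.63839721679688), (73.959228515625, 77.050537109375), 91.97339630126953) [0.60337253 0.26652666 0.036     ]
(np.float64(180.9785817597231), np.float64(179.25622114085164)) ((181.03941345214844, 175.8004913330078), (74.26930236816406, 84.07463836669922), 128.01573181152344) [0.48311192 0.26944745 0.036     ]
```

Request:
servo_tool(
  commands=[
    {"dx": 8.2,"dy": -40,"dz": 0,"wx": 0.0065,"wy": -0.002,"wz": 0},
    {"dx": 8.2,"dy": -40,"dz": 0,"wx": 0,"wy": 0,"wz": 0},
    {"dx": 8.2,"dy": -40,"dz": 0,"wx": 0,"wy": 0,"wz": 0},
    {"dx": 0,"dy": 0,"dz": 35,"wx": 0,"wy": 0,"wz": 0},
    {"dx": 0,"dy": 0,"dz": 25,"wx": 0,"wy": 0,"wz": 0},
    {"dx": 0,"dy": 0,"dz": 0,"wx": 0,"wy": 0,"wz": 0},
  ],
)

```text
time_s: 5.92
ee_pos: [0.4789, 0.2673, 0.0625]
eef_rot: [[-0.178, 0.984, -0.01], [0.984, 0.178, -0.006], [-0.004, -0.011, -1.0]]
contact_force: [-0.2, 0.2, -0.3]
grip_width: 0.0848
grip_force: 0.0
```

Request:
servo_tool(
  commands=[
    {"dx": 0,"dy": 0,"dz": 0,"wx": 0,"wy": 0,"wz": 0},
    {"dx": 0,"dy": 0,"dz": 0,"wx": 0,"wy": 0,"wz": 0},
  ],
)

```text
time_s: 6.18
ee_pos: [0.481, 0.2683, 0.0651]
eef_rot: [[-0.178, 0.984, -0.005], [0.984, 0.178, -0.002], [-0.002, -0.005, -1.0]]
contact_force: [-0.4, 0.1, 0.8]
grip_width: 0.0851
grip_force: 0.0
```

Request:
servo_tool(
  commands=[
    {"dx": 0,"dy": 0,"dz": 20,"wx": 0,"wy": 0,"wz": 0},
    {"dx": 0,"dy": 0,"dz": 0,"wx": 0,"wy": 0,"wz": 0},
    {"dx": 0,"dy": 0,"dz": 0,"wx": 0,"wy": 0,"wz": 0},
    {"dx": 0,"dy": 0,"dz": 0,"wx": 0,"wy": 0,"wz": 0},
    {"dx": 0,"dy": 0,"dz": 0,"wx": 0,"wy": 0,"wz": 0},
  ],
)

```text
time_s: 6.8
ee_pos: [0.4805, 0.2681, 0.0447]
eef_rot: [[-0.178, 0.984, -0.005], [0.984, 0.178, -0.003], [-0.002, -0.006, -1.0]]
contact_force: [-0.1, -0.0, 1.6]
grip_width: 0.0849
grip_force: 0.0
```

Request:
servo_tool(
  commands=[
    {"dx": 0.3,"dy": 3,"dz": 0,"wx": -0.0055,"wy": 0.002,"wz": 0},
    {"dx": 0,"dy": 0,"dz": 12,"wx": 0,"wy": 0,"wz": 0},
    {"dx": 0,"dy": 0,"dz": 10,"wx": 0,"wy": 0,"wz": 0},
    {"dx": 0,"dy": 0,"dz": 0,"wx": 0,"wy": 0,"wz": 0},
    {"dx": 0,"dy": 0,"dz": 0,"wx": 0,"wy": 0,"wz": 0},
    {"dx": 0,"dy": 0,"dz": 0,"wx": 0,"wy": 0,"wz": 0},
  ],
)

```text
time_s: 7.55
ee_pos: [0.4833, 0.2689, 0.0224]
eef_rot: [[-0.178, 0.984, -0.001], [0.984, 0.178, -0.0], [0.0, -0.001, -1.0]]
contact_force: [0.3, 0.2, 0.6]
grip_width: 0.0852
grip_force: 0.0
```

Request:
servo_tool(
  commands=[
    {"dx": 0,"dy": 0,"dz": 0,"wx": 0,"wy": 0,"wz": 0},
    {"dx": 0,"dy": 0,"dz": 0,"wx": 0,"wy": 0,"wz": 0},
    {"dx": 0,"dy": 0,"dz": 0,"wx": 0,"wy": 0,"wz": 0},
    {"dx": 0,"dy": 0,"dz": 0,"wx": 0,"wy": 0,"wz": 0},
    {"dx": 0,"dy": 0,"dz": 0,"wx": 0,"wy": 0,"wz": 0},
    {"dx": 0,"dy": 0,"dz": 0,"wx": 0,"wy": 0,"wz": 0},
  ],
  fingers=62,
  grip_force=30,
)

```text
time_s: 8.3
ee_pos: [0.4834, 0.2689, 0.0231]
eef_rot: [[-0.178, 0.984, -0.0], [0.984, 0.178, 0.001], [0.001, -0.0, -1.0]]
contact_force: [-1.7, -0.8, 9.9]
grip_width: 0.0662
grip_force: 30.6
```

```bash
python3 - <<'E'
from h import *
o=arm.get_obs();print(o['ee_pos'],o['time_s'],o['contact_force'])
im=vision.camera('wrist');cv2.imwrite('pics/w5.png',im)
e=ring(im,320,250,150,70);print(e,at('wrist',*e[0],.036,o))
E
```

```text
[0.48340582 0.26893494 0.02308028] 8.3 [-1.65757003 -0.80408581  9.92840724]
((320.85986328125, 257.61956787109375), (120.34107971191406, 131.02027893066406), 89.3031234741211) [0.48278902 0.27007216 0.036     ]
```

Request:
servo_tool(
  commands=[
    {"dx": 0,"dy": 0,"dz": -10,"wx": 0,"wy": 0,"wz": 0},
    {"dx": 0,"dy": 0,"dz": -30,"wx": 0,"wy": 0,"wz": 0},
    {"dx": 0,"dy": 0,"dz": -40,"wx": 0,"wy": 0,"wz": 0},
    {"dx": 0,"dy": 0,"dz": -40,"wx": 0,"wy": 0,"wz": 0},
    {"dx": 0,"dy": 0,"dz": -40,"wx": 0,"wy": 0,"wz": 0},
    {"dx": 0,"dy": 0,"dz": -30,"wx": 0,"wy": 0,"wz": 0},
    {"dx": 0,"dy": 0,"dz": -10,"wx": 0,"wy": 0,"wz": 0},
  ],
)

```text
time_s: 9.22
ee_pos: [0.484, 0.2691, 0.2243]
eef_rot: [[-0.178, 0.984, 0.002], [0.984, 0.178, 0.002], [0.001, 0.002, -1.0]]
contact_force: [-0.1, 0.7, 0.1]
grip_width: 0.0657
grip_force: 33.7
```

Request:
servo_tool(
  commands=[
    {"dx": -17,"dy": 0,"dz": 0,"wx": 0,"wy": 0,"wz": 0},
    {"dx": -40,"dy": 1.9,"dz": 0,"wx": 0,"wy": 0,"wz": 0},
    {"dx": -40,"dy": 1.9,"dz": 0,"wx": 0,"wy": 0,"wz": 0},
    {"dx": -40,"dy": 1.9,"dz": 0,"wx": 0,"wy": 0,"wz": 0},
    {"dx": -40,"dy": 1.9,"dz": 0,"wx": 0,"wy": 0,"wz": 0},
    {"dx": -40,"dy": 1.9,"dz": 0,"wx": 0,"wy": 0,"wz": 0},
    {"dx": -40,"dy": 1.9,"dz": 0,"wx": 0,"wy": 0,"wz": 0},
    {"dx": -40,"dy": 1.9,"dz": 0,"wx": 0,"wy": 0,"wz": 0},
    {"dx": -40,"dy": 1.9,"dz": 0,"wx": 0,"wy": 0,"wz": 0},
  ],
)

```text
time_s: 10.35
ee_pos: [0.5572, -0.0626, 0.2205]
eef_rot: [[-0.177, 0.984, -0.004], [0.984, 0.177, -0.001], [0.0, -0.004, -1.0]]
contact_force: [0.3, 0.7, -0.2]
grip_width: 0.0659
grip_force: 33.7
```

Request:
servo_tool(
  commands=[
    {"dx": 0,"dy": 0,"dz": 0,"wx": 0,"wy": 0,"wz": 0.115},
    {"dx": 0,"dy": 0,"dz": 0,"wx": 0,"wy": 0,"wz": 0.115},
    {"dx": 0,"dy": 0,"dz": 0,"wx": 0,"wy": 0,"wz": 0.115},
    {"dx": 0,"dy": 0,"dz": 0,"wx": 0,"wy": 0,"wz": 0.115},
    {"dx": 0,"dy": 0,"dz": 0,"wx": 0,"wy": 0,"wz": 0},
    {"dx": 0,"dy": 0,"dz": 0,"wx": 0,"wy": 0,"wz": 0},
    {"dx": 0,"dy": 0,"dz": 0,"wx": 0,"wy": 0,"wz": 0},
  ],
)

```text
time_s: 11.22
ee_pos: [0.5581, -0.0603, 0.2219]
eef_rot: [[0.276, 0.961, -0.001], [0.961, -0.276, -0.0], [-0.001, -0.001, -1.0]]
contact_force: [0.2, -0.5, -1.0]
grip_width: 0.0662
grip_force: 33.7
```

```bash
python3 - <<'E'
from h import *
o=arm.get_obs();print(o['ee_pos'],o['time_s'],np.round(o['q'],2),o['contact_force'],o['grip_width'])
im=vision.camera('wrist');cv2.imwrite('pics/w6.png',im)
print(proj('wrist',[.5583,.0252,.092],o))
E
```

```text
[ 0.5581099  -0.06034017  0.22188533] 11.225 [-0.33  0.46  0.53  1.77 -0.27  0.99  0.03] [ 0.20827297 -0.49580949 -1.0420832 ] 0.0661691777628727
(np.float64(296.7368446473969), np.float64(107.8495172715093))
```

View pics/w6.png

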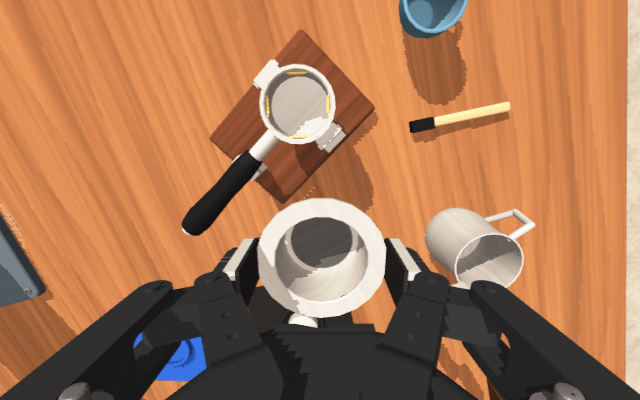

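Wrist view: the double basket is held, its flange centred at about (321,257), and the empty mouth is at about (297,104). The jug, brush and cup are clear. I'll fit both circles by edge gradient.

```bash
cat >> h.py <<'E'
from scipy.optimize import minimize
from scipy.ndimage import map_coordinates
def circ(im,o,c,R,z,cam='wrist',skip=lambda a:False,d=.0012,img=None):
    g=cv2.GaussianBlur(im.min(axis=2).astype(float),(0,0),.8)
    A=[a for a in np.linspace(0,2*np.pi,120,endpoint=False) if not skip(a)]
    def samp(c,r):
        P=np.array([proj(cam,[c[0]+r*np.cos(a),c[1]+r*np.sin(a),z],o) for a in A])
        return map_coordinates(g,[P[:,1],P[:,0]],order=1)
    f=lambda c:-np.median(np.clip(samp(c,R-d)-samp(c,R+d),-20,120))-np.mean(np.clip(samp(c,R-d)-samp(c,R+d),-20,120))
    G=[(f([c[0]+i,c[1]+j]),c[0]+i,c[1]+j) for i in np.arange(-.006,.0061,.001) for j in np.arange(-.006,.0061,.001)]
    b=min(G);r=minimize(f,b[1:],method='Nelder-Mead',options=dict(initial_simplex=[[b[1],b[2]],[b[1]+.001,b[2]],[b[1],b[2]+.001]],xatol=1e-5))
    return r.x,r.fun
E
python3 - <<'E'
from h import *
o=arm.get_obs();im=cv2.imread('pics/w6.png')
yaw=np.radians(29)
def sk(a):
    w=abs((a-yaw+np.pi)%(2*np.pi)-np.pi); return w>np.pi-.35 or abs(w-np.pi/2)<.35
for R in(.0345,.035,.0355,.036): print(R,circ(im,o,[.558,.026],R,.092,skip=sk))
e=np.array(o['ee_pos']);zf=e[2]+.0129
Ry=np.array(o['eef_rot'])[:2,1];ang=np.arctan2(Ry[1],Ry[0])
def sk2(a):
    w=abs((a-ang+np.pi)%(2*np.pi)-np.pi);return w<.5 or w>np.pi-.5
for R in(.0335,.034,.0345):
    c=circ(im,o,e[:2],R,zf,skip=sk2);d=c[0]-e[:2];print(R,c,'tool',np.array(o['eef_rot'])[:2,:2].T@d)
E
```

```text
Traceback (most recent call last):
  File "h.py", line 34, in circ
    G=[(f([c[0]+i,c[1]+j]),c[0]+i,c[1]+j) for i in np.arange(-.006,.0061,.001) for j in np.arange(-.006,.0061,.001)]
        ~^^^^^^^^^^^^^^^^^
  File "h.py", line 33, in <lambda>
    f=lambda c:-np.median(np.clip(samp(c,R-d)-samp(c,R+d),-20,120))-np.mean(np.clip(samp(c,R-d)-samp(c,R+d),-20,120))
                                                                                    ~~~~^^^^^^^
  File "h.py", line 31, in samp
    P=np.array([proj(cam,[c[0]+r*np.cos(a),c[1]+r*np.sin(a),z],o) for a in A])
                ~~~~^^^^^^^^^^^^^^^^^^^^^^^^^^^^^^^^^^^^^^^^^^^^^
  File "h.py", line 13, in proj
    m=vision.camera_model(cam);p=np.array(p)
ValueError: time passes only in moves, steps and waits
```

```bash
sed -i 's/^def ray/import functools\nCM=functools.lru_cache(None)(lambda c:vision.camera_model(c))\ndef ray/; s/m=vision.camera_model(cam)/m=CM(cam)/' h.py
cat > rimfit.py <<'E'
from h import *
import sys
def fit(im,o):
    yaw=np.radians(29)
    def sk(a):
        w=abs((a-yaw+np.pi)%(2*np.pi)-np.pi); return w>np.pi-.35 or abs(w-np.pi/2)<.35
    for R in(.0345,.035,.0355,.036): print(R,circ(im,o,[.558,.026],R,.092,skip=sk))
if __name__=='__main__':
    o=arm.get_obs();im=cv2.imread('pics/w6.png')
    fit(im,o)
    e=np.array(o['ee_pos']);zf=e[2]+.0129
    Ry=np.array(o['eef_rot'])[:2,1];ang=np.arctan2(Ry[1],Ry[0])
    def sk2(a):
        w=abs((a-ang+np.pi)%(2*np.pi)-np.pi);return w<.5 or w>np.pi-.5
    for R in(.0335,.034,.0345):
        c=circ(im,o,e[:2],R,zf,skip=sk2);d=c[0]-e[:2];print(R,c,'tool',np.array(o['eef_rot'])[:2,:2].T@d)
E
python3 rimfit.py
```

```text
0.0345 (array([0.55979364, 0.02778077]), np.float64(-222.19553873376856))
0.035 (array([0.55931106, 0.02754085]), np.float64(-239.65004949217294))
0.0355 (array([0.55910303, 0.02738574]), np.float64(-240.0))
0.036 (array([0.55937842, 0.02754667]), np.float64(-239.7750202602496))
0.0335 (array([ 0.55725207, -0.06103625]), np.float64(-229.83060487742028)) tool [-0.00102543 -0.00071115]
0.034 (array([ 0.55732321, -0.06061824]), np.float64(-231.4308417922765)) tool [-0.00060405 -0.00075836]
0.0345 (array([ 0.55752616, -0.0607903 ]), np.float64(-229.32523276357773)) tool [-0.0007133  -0.00051575]
```

Request:
servo_tool(
  commands=[
    {"dx": 28,"dy": -7.5,"dz": 0,"wx": 0,"wy": 0,"wz": 0},
    {"dx": 28,"dy": -7.5,"dz": 10,"wx": 0,"wy": 0,"wz": 0},
    {"dx": 29,"dy": -7.9,"dz": 25,"wx": 0,"wy": 0,"wz": 0},
    {"dx": 0,"dy": 0,"dz": 30,"wx": 0,"wy": 0,"wz": 0},
    {"dx": 0,"dy": 0,"dz": 15,"wx": 0,"wy": 0,"wz": 0},
    {"dx": 0,"dy": 0,"dz": 0,"wx": 0,"wy": 0,"wz": 0},
    {"dx": 0,"dy": 0,"dz": 0,"wx": 0,"wy": 0,"wz": 0},
    {"dx": 0,"dy": 0,"dz": 0,"wx": 0,"wy": 0,"wz": 0},
    {"dx": 0,"dy": 0,"dz": 0,"wx": 0,"wy": 0,"wz": 0},
  ],
)

```text
time_s: 12.4
ee_pos: [0.5602, 0.0279, 0.1428]
eef_rot: [[0.277, 0.961, 0.0], [0.961, -0.277, 0.0], [0.0, 0.0, -1.0]]
contact_force: [0.3, -0.0, -0.3]
grip_width: 0.0658
grip_force: 33.7
```

Request:
servo_tool(
  commands=[
    {"dx": 0,"dy": -0.5,"dz": 15,"wx": 0,"wy": 0,"wz": 0},
    {"dx": 0,"dy": 0,"dz": 15,"wx": 0,"wy": 0,"wz": 0},
    {"dx": 0,"dy": 0,"dz": 10,"wx": 0,"wy": 0,"wz": 0},
    {"dx": 0,"dy": 0,"dz": 6,"wx": 0,"wy": 0,"wz": 0},
    {"dx": 0,"dy": 0,"dz": 5,"wx": 0,"wy": 0,"wz": 0},
    {"dx": 0,"dy": 0,"dz": 0,"wx": 0,"wy": 0,"wz": 0},
    {"dx": 0,"dy": 0,"dz": 0,"wx": 0,"wy": 0,"wz": 0},
    {"dx": 0,"dy": 0,"dz": 0,"wx": 0,"wy": 0,"wz": 0},
  ],
)

```text
time_s: 13.4
ee_pos: [0.5595, 0.0281, 0.0915]
eef_rot: [[0.277, 0.961, -0.0], [0.961, -0.277, -0.0], [-0.0, -0.0, -1.0]]
contact_force: [0.0, -0.2, -0.5]
grip_width: 0.066
grip_force: 33.7
```

Request:
servo_tool(
  commands=[
    {"dx": 0,"dy": 0,"dz": 1.5,"wx": 0,"wy": 0,"wz": 0},
    {"dx": 0,"dy": 0,"dz": 1.5,"wx": 0,"wy": 0,"wz": 0},
    {"dx": 0,"dy": 0,"dz": 1,"wx": 0,"wy": 0,"wz": 0},
    {"dx": 0,"dy": 0,"dz": 0,"wx": 0,"wy": 0,"wz": 0},
    {"dx": 0,"dy": 0,"dz": 0,"wx": 0,"wy": 0,"wz": 0},
  ],
)

```text
time_s: 14.02
ee_pos: [0.5593, 0.0281, 0.0871]
eef_rot: [[0.277, 0.961, -0.001], [0.961, -0.277, -0.0], [-0.0, -0.001, -1.0]]
contact_force: [0.5, 0.3, -1.1]
grip_width: 0.0661
grip_force: 33.7
```

Request:
servo_tool(
  commands=[
    {"dx": 0,"dy": 0,"dz": 0,"wx": 0,"wy": 0,"wz": 0},
    {"dx": 0,"dy": 0,"dz": 0,"wx": 0,"wy": 0,"wz": 0},
    {"dx": 0,"dy": 0,"dz": 0,"wx": 0,"wy": 0,"wz": 0},
    {"dx": 0,"dy": 0,"dz": -10,"wx": 0,"wy": 0,"wz": 0},
    {"dx": 0,"dy": 0,"dz": -35,"wx": 0,"wy": 0,"wz": 0},
    {"dx": 0,"dy": 0,"dz": -40,"wx": 0,"wy": 0,"wz": 0},
    {"dx": -20,"dy": 0,"dz": -40,"wx": 0,"wy": 0,"wz": 0},
    {"dx": -35,"dy": 0,"dz": -10,"wx": 0,"wy": 0,"wz": 0},
    {"dx": -30,"dy": 0,"dz": 0,"wx": 0,"wy": 0,"wz": 0},
    {"dx": 0,"dy": 0,"dz": 0,"wx": 0,"wy": 0,"wz": 0},
    {"dx": 0,"dy": 0,"dz": 0,"wx": 0,"wy": 0,"wz": 0},
    {"dx": 0,"dy": 0,"dz": 0,"wx": 0,"wy": 0,"wz": 0},
  ],
  fingers=85,
)

```text
time_s: 15.52
ee_pos: [0.5361, -0.0525, 0.2221]
eef_rot: [[0.276, 0.961, -0.001], [0.961, -0.276, 0.0], [-0.0, -0.001, -1.0]]
contact_force: [-0.3, -0.6, -0.5]
grip_width: 0.0848
grip_force: 0.0
```

```bash
python3 - <<'E'
from h import *
o=arm.get_obs();print(o['ee_pos'],o['time_s'])
im=vision.camera('wrist');cv2.imwrite('pics/w7.png',im)
t=vision.camera('top');cv2.imwrite('pics/t7.png',t)
for R in(.0335,.034): 
  for z in(.0945,.0995,.1045): print(R,z,circ(im,o,[.559,.0275],R,z))
u,v=proj('wrist',[.559,.0275,.0995],o)
r=lambda i,u,v,s:cv2.resize(i[max(0,int(v)-s):int(v)+s,int(u)-s:int(u)+s],(400,400),interpolation=cv2.INTER_CUBIC)
cv2.imwrite('pics/c7.png',np.hstack([r(im,u,v,60),r(t,432,206,25)]))
E
```

```text
[ 0.53612825 -0.05246565  0.22211457] 15.525
0.0335 0.0945 (array([0.55962054, 0.02738774]), np.float64(-111.3275915239389))
0.0335 0.0995 (array([0.55910839, 0.02724877]), np.float64(-189.81873697526555))
0.0335 0.1045 (array([0.5589918 , 0.02731956]), np.float64(-213.7698947686672))
0.034 0.0945 (array([0.55921913, 0.02757185]), np.float64(-172.15380929281844))
0.034 0.0995 (array([0.55906496, 0.02739299]), np.float64(-213.64382547544255))
0.034 0.1045 (array([0.55890397, 0.0274813 ]), np.float64(-213.20584892662174))
```

View pics/c7.png

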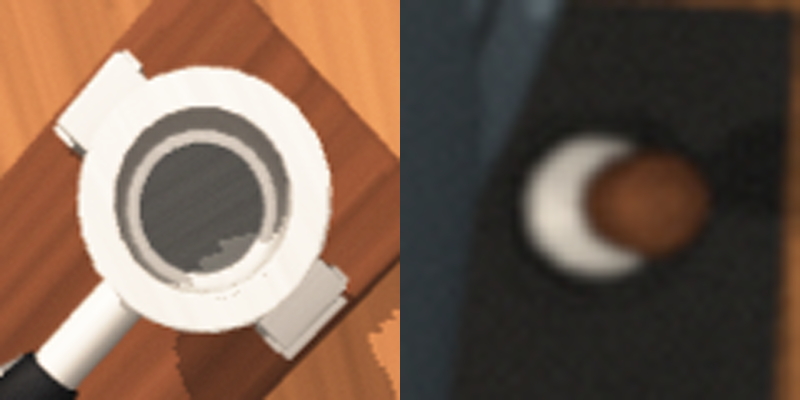

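The basket sits up in the mouth, level and concentric at (559.1, 27.4) mm. The tamper stands in its rest at about (432,206) in the top view. I'm moving to see the tamper with the wrist camera.

Request:
servo_tool(
  commands=[
    {"dx": -25,"dy": -0.7,"dz": 0,"wx": 0,"wy": 0,"wz": 0},
    {"dx": -40,"dy": -0.7,"dz": 0,"wx": 0,"wy": 0,"wz": 0},
    {"dx": -45,"dy": -0.7,"dz": 0,"wx": 0,"wy": 0,"wz": 0},
    {"dx": -45,"dy": -0.7,"dz": 0,"wx": 0,"wy": 0,"wz": 0},
    {"dx": -45,"dy": -0.7,"dz": 0,"wx": 0,"wy": 0,"wz": 0},
    {"dx": -45,"dy": -0.7,"dz": 0,"wx": 0,"wy": 0,"wz": 0},
    {"dx": -40,"dy": -0.7,"dz": 0,"wx": 0,"wy": 0,"wz": 0},
    {"dx": -21,"dy": -0.7,"dz": 0,"wx": 0,"wy": 0,"wz": 0},
    {"dx": 0,"dy": 0,"dz": 0,"wx": 0,"wy": 0,"wz": 0},
    {"dx": 0,"dy": 0,"dz": 0,"wx": 0,"wy": 0,"wz": 0},
    {"dx": 0,"dy": 0,"dz": 0,"wx": 0,"wy": 0,"wz": 0},
  ],
)

```text
time_s: 17.0
ee_pos: [0.4464, -0.3446, 0.2222]
eef_rot: [[0.275, 0.961, -0.001], [0.961, -0.275, 0.0], [0.0, -0.001, -1.0]]
contact_force: [-0.6, 0.3, -0.3]
grip_width: 0.0853
grip_force: 0.0
```

```bash
python3 - <<'E'
from h import *
o=arm.get_obs();print(o['ee_pos'],o['time_s'],np.round(o['eef_rot'],3),np.round(o['q'],2))
im=vision.camera('wrist');cv2.imwrite('pics/w8.png',im)
print([proj('wrist',[.4693,-.2633,z],o) for z in(.006,.023,.074,.094)])
u,v=map(int,proj('wrist',[.4693,-.2633,.05],o))
hsv=cv2.cvtColor(im,cv2.COLOR_BGR2HSV)
M=np.zeros(im.shape[:2],np.uint8);cv2.circle(M,(u,v),50,255,-1)
for n,m in(('wood',((hsv[...,1]>90)&(hsv[...,2]>40))),('steel',((hsv[...,1]<60)&(hsv[...,2]>110)))):
    k,l,s,c=cv2.connectedComponentsWithStats((m&(M>0)).astype(np.uint8))
    for i in np.argsort(-s[1:,4])[:3]+1: print(n,s[i],c[i])
E
```

```text
[ 0.44639101 -0.34463788  0.22219149] 17.0 [[ 0.275  0.961 -0.001]
 [ 0.961 -0.275  0.   ]
 [ 0.    -0.001 -1.   ]] [ 0.22  0.47  0.54  1.76 -0.28  0.99  0.59]
[(np.float64(321.28360281261604), np.float64(109.92292003040849)), (np.float64(321.2913439529563), np.float64(109.22198586816273)), (np.float64(321.3200663203688), np.float64(106.62127232273205)), (np.float64(321.3343231744357), np.float64(105.33036224716417))]
wood [ 305   90   35   38 1006] [321.98011928 108.52087475]
steel [303 105  39  27 196] [320.63265306 122.07142857]
steel [339 102   1   1   1] [339. 102.]
```

```bash
python3 - <<'E'
from h import *
o=arm.get_obs();im=cv2.imread('pics/w8.png')
def ext(c,R,z):
    P=np.array([proj('wrist',[c[0]+R*np.cos(a),c[1]+R*np.sin(a),z],o) for a in np.linspace(0,6.28,100)])
    return np.round(np.r_[P.min(0),P.max(0)],1)
c=np.array([.4693,-.2633])
for dx in (0,-2,-4):
    cc=c+np.array([.275,.961])*dx/1000
    print(dx,'handle',ext(cc,.0175,.064),ext(cc,.0175,.08),'foot',ext(cc,.0225,.02),ext(cc,.0225,.012))
hsv=cv2.cvtColor(im,cv2.COLOR_BGR2HSV)
for v in range(86,138,2): print(v,''.join('S' if s<60 and b>110 else 'w' if s>90 and b>40 else '.' for s,b in hsv[v,296:350,1:]))
E
```

```text
0 handle [304.4  88.8 338.3 124.5] [303.4  86.8 339.2 124.6] foot [302.3  88.8 340.3 128.7] [302.8  89.7 339.8 128.6]
-2 handle [304.4  90.9 338.2 126.5] [303.5  89.  339.2 126.7] foot [302.4  90.7 340.2 130.4] [302.8  91.4 339.8 130.3]
-4 handle [304.4  93.  338.2 128.5] [303.5  91.3 339.2 128.7] foot [302.4  92.5 340.2 132.1] [302.8  93.2 339.8 132. ]
86 ......................................................
88 ......................................................
90 ............................w.........................
92 ...................wwwwwwwwwwwwwww....................
94 ................wwwwwwwwwwwwwwwwwwwwww................
96 .............wwwwwwwwwwwwwwwwwwwwwwwwww...............
98 ............wwwwwwwwwwwwwwwwwwwwwwwwwwwww.............
100 ...........wwwwwwwwwwwwwwwwwwwwwwwwwwwwwww............
102 ..........wwwwwwwwwwwwwwwwwwwwwwwwwwwwwwww.S..........
104 ..........wwwwwwwwwwwwwwwwwwwwwwwwwwwwwwwwww..........
106 ........SSwwwwwwwwwwwwwwwwwwwwwwwwwwwwwwwwww..........
108 .......SSwwwwwwwwwwwwwwwwwwwwwwwwwwwwwwwwww.SS........
110 .......SSwwwwwwwwwwwwwwwwwwwwwwwwwwwwwwwwww.SS........
112 .......SS.wwwwwwwwwwwwwwwwwwwwwwwwwwwwwwwww.SS........
114 .......SSSwwwwwwwwwwwwwwwwwwwwwwwwwwwwwwwww.S.........
116 ........SS.wwwwwwwwwwwwwwwwwwwwwwwwwwwwwww.SS.........
118 ........SSSSwwwwwwwwwwwwwwwwwwwwwwwwwwwww.SSS.........
120 .........SSS.wwwwwwwwwwwwwwwwwwwwwwwwwwwwSSS..........
122 ..........SSSS.wwwwwwwwwwwwwwwwwwwwwww.SSSS...........
124 ............SSSS.wwwwwwwwwwwwwwwwwww.SSSS.............
126 .............SSSSSSS.wwwwwwwwwwww.SSSSS...............
128 ...............SSSSSSSSSSSSSSSSSSSSSS.................
130 ....................SSSSSSSSSSSSS.....................
132 ......................................................
134 ......................................................
136 ......................................................
```

Request:
servo_tool(
  commands=[
    {"dx": 25,"dy": 0.8,"dz": 0,"wx": 0,"wy": 0,"wz": 0},
    {"dx": 33,"dy": 0,"dz": 0,"wx": 0,"wy": 0,"wz": 0},
    {"dx": 23.6,"dy": 0,"dz": 20,"wx": 0,"wy": 0,"wz": 0},
    {"dx": 0,"dy": 0,"dz": 40,"wx": 0,"wy": 0,"wz": 0},
    {"dx": 0,"dy": 0,"dz": 35,"wx": 0,"wy": 0,"wz": 0},
    {"dx": 0,"dy": 0,"dz": 20,"wx": 0,"wy": 0,"wz": 0},
    {"dx": 0,"dy": 0,"dz": 0,"wx": 0,"wy": 0,"wz": 0},
    {"dx": 0,"dy": 0,"dz": 0,"wx": 0,"wy": 0,"wz": 0},
    {"dx": 0,"dy": 0,"dz": 0,"wx": 0,"wy": 0,"wz": 0},
    {"dx": 0,"dy": 0,"dz": 0,"wx": 0,"wy": 0,"wz": 0},
  ],
)

```text
time_s: 18.3
ee_pos: [0.4693, -0.2679, 0.108]
eef_rot: [[0.277, 0.961, 0.0], [0.961, -0.277, -0.001], [-0.001, 0.0, -1.0]]
contact_force: [-0.2, -0.2, -0.1]
grip_width: 0.085
grip_force: 0.0
```

Within 1.6 mm, so I'll correct that, descend and grip.

Request:
servo_tool(
  commands=[
    {"dx": 1.6,"dy": 0,"dz": 15,"wx": 0,"wy": 0,"wz": 0},
    {"dx": 0,"dy": 0,"dz": 20,"wx": 0,"wy": 0,"wz": 0},
    {"dx": 0,"dy": 0,"dz": 15,"wx": 0,"wy": 0,"wz": 0},
    {"dx": 0,"dy": 0,"dz": 4,"wx": 0,"wy": 0,"wz": 0},
    {"dx": 0,"dy": 0,"dz": 0,"wx": 0,"wy": 0,"wz": 0},
    {"dx": 0,"dy": 0,"dz": 0,"wx": 0,"wy": 0,"wz": 0},
    {"dx": 0,"dy": 0,"dz": 0,"wx": 0,"wy": 0,"wz": 0},
  ],
)

```text
time_s: 19.18
ee_pos: [0.4696, -0.2665, 0.0538]
eef_rot: [[0.277, 0.961, -0.0], [0.961, -0.277, -0.001], [-0.001, -0.0, -1.0]]
contact_force: [0.0, 0.2, -1.0]
grip_width: 0.0852
grip_force: 0.0
```

Request:
servo_tool(
  commands=[
    {"dx": 0,"dy": 0,"dz": 0,"wx": 0,"wy": 0,"wz": 0},
    {"dx": 0,"dy": 0,"dz": 0,"wx": 0,"wy": 0,"wz": 0},
    {"dx": 0,"dy": 0,"dz": 0,"wx": 0,"wy": 0,"wz": 0},
    {"dx": 0,"dy": 0,"dz": 0,"wx": 0,"wy": 0,"wz": 0},
    {"dx": 0,"dy": 0,"dz": 0,"wx": 0,"wy": 0,"wz": 0},
    {"dx": 0,"dy": 0,"dz": 0,"wx": 0,"wy": 0,"wz": 0},
    {"dx": 0,"dy": 0,"dz": 0,"wx": 0,"wy": 0,"wz": 0},
    {"dx": 0,"dy": 0,"dz": 0,"wx": 0,"wy": 0,"wz": 0},
  ],
  fingers=28,
  grip_force=80,
)

```text
time_s: 20.18
ee_pos: [0.4695, -0.2664, 0.0537]
eef_rot: [[0.277, 0.961, -0.0], [0.961, -0.277, -0.0], [-0.0, -0.0, -1.0]]
contact_force: [-0.3, 1.0, 4.5]
grip_width: 0.0324
grip_force: 78.7
```

Request:
servo_tool(
  commands=[
    {"dx": 0,"dy": 0,"dz": -10,"wx": 0,"wy": 0,"wz": 0},
    {"dx": 0,"dy": 0,"dz": -30,"wx": 0,"wy": 0,"wz": 0},
    {"dx": 0,"dy": 0,"dz": -40,"wx": 0,"wy": 0,"wz": 0},
    {"dx": 0,"dy": 0,"dz": -40,"wx": 0,"wy": 0,"wz": 0},
    {"dx": 0,"dy": 0,"dz": -20,"wx": 0,"wy": 0,"wz": 0},
    {"dx": 0,"dy": 0,"dz": 0,"wx": 0,"wy": 0,"wz": 0},
    {"dx": 0,"dy": 0,"dz": 0,"wx": 0,"wy": 0,"wz": 0},
    {"dx": 0,"dy": 0,"dz": 0,"wx": 0,"wy": 0,"wz": 0},
  ],
)

```text
time_s: 21.18
ee_pos: [0.4689, -0.2659, 0.1922]
eef_rot: [[0.277, 0.961, -0.003], [0.961, -0.277, 0.001], [-0.0, -0.003, -1.0]]
contact_force: [0.8, -0.6, -2.6]
grip_width: 0.0324
grip_force: 79.9
```

```bash
python3 - <<'E'
from h import *
o=arm.get_obs();print(o['ee_pos'],o['time_s'],o['contact_force'],o['grip_width'])
im=vision.camera('wrist');cv2.imwrite('pics/w9.png',im)
R=np.array(o['eef_rot']);e=np.array(o['ee_pos'])
def pt(x,y,z): return proj('wrist',e+R@np.array([x,y,z]),o)
# foot: tool z of underside = 47.7mm, top of foot 30.7
for dx in(-2,0,2):
  for z,r,n in((.0335,.0225,'foot'),(.0447,.0225,'footlow'),(-.012,.0175,'handle')):
    P=np.array([pt(dx/1000+r*np.cos(a),r*np.sin(a),z) for a in np.linspace(0,6.28,100)]);print(dx,n,np.round(np.r_[P.min(0),P.max(0)],1))
hsv=cv2.cvtColor(im,cv2.COLOR_BGR2HSV)
for v in range(190,330,3): print(v,''.join('S' if s<60 and b>110 else 'w' if s>90 and b>40 else '.' for s,b in hsv[v,250:392:2,1:]))
E
```

```text
[ 0.46886362 -0.26589905  0.19218148] 21.175 [ 0.82209575 -0.56175928 -2.60988875] 0.0323546320818322
-2 foot [289.  198.2 354.9 259.9]
-2 footlow [290.7 194.1 353.1 252.8]
-2 handle [288.9 230.9 355.6 291.4]
0 foot [288.9 195.3 355.  257.4]
0 footlow [290.6 191.3 353.1 250.3]
0 handle [288.8 227.2 355.8 288.1]
2 foot [288.8 192.4 355.1 254.8]
2 footlow [290.5 188.5 353.2 247.9]
2 handle [288.6 223.5 355.9 284.8]
190 wwwwww..............................................................www
193 wwwwww..........................SSSSSSSS............................www
196 wwwwwww.....................SSSSSSSSSSSSSSSS........................www
199 wwwwwww...................SSSSSSSSSSSSSSSSSSSS.......................ww
202 wwwwwwww.................SSSSSSSSSSSSSSSSSSSSSSS.....................ww
205 wwwwwwww...............SSSSSSSSSSSSSSSSSSSSSSSSSS....................ww
208 wwwwwwwww.............SSSSSSSSSSSSSSSSSSSSSSSSSSSS....................w
211 wwwwwwwww.............SSSSSSSSSSSSSSSSSSSSSSSSSSSSS...................w
214 wwwwwwwww............SSSSSSSSSSSSSSSSSSSSSSSSSSSSSS...................w
[... 2188 characters left out ...]
................
304 ...............S..wwwwwwwwwwwwwwwwwwwwwwwwwwwww.wwwwww..S..............
307 ...............S.wwwwwwwwwwwwwwwwwwwwwwwwwwwwSwwwwwwwww.S..............
310 ..............wwwwwwwwwwwwwwwwwwwwwwwwwwww.wwwwwwwwSwwwwww.............
313 ..............wwwwwwwwwwwwwwwwwwwwwww.wwwwwwwwwwwwwwwwwwww.............
316 ..............wwwwwwwwwwwwwwwwwwwwwwwwwwwwwwwwwwwwwwwwwwww.............
319 ..............wwwwwwwwwwwwwwwwwwwwwwwwwwwwwwwwwwwwwwwwwwww.............
322 ...............wwwwwwwwwwwwwwwwwwwwwwwwwwwwwwwwwwwwwSwwww..............
325 ...........................wwwwwwwwwwwwwwwwwww.........................
328 ..................................www..................................
```

Request:
servo_tool(
  commands=[
    {"dx": 25,"dy": 0.7,"dz": 0,"wx": 0,"wy": 0,"wz": 0},
    {"dx": 40,"dy": 0.7,"dz": 0,"wx": 0,"wy": 0,"wz": 0},
    {"dx": 45,"dy": 0.7,"dz": 0,"wx": 0,"wy": 0,"wz": 0},
    {"dx": 45,"dy": 0.7,"dz": 0,"wx": 0,"wy": 0,"wz": 0},
    {"dx": 45,"dy": 0.7,"dz": 0,"wx": 0,"wy": 0,"wz": 0},
    {"dx": 45,"dy": 0.7,"dz": 0,"wx": 0,"wy": 0,"wz": 0},
    {"dx": 40,"dy": 0.7,"dz": 0,"wx": 0,"wy": 0,"wz": 0},
    {"dx": 22,"dy": 0.5,"dz": 0,"wx": 0,"wy": 0,"wz": 0},
    {"dx": 0,"dy": 0,"dz": 0,"wx": 0,"wy": 0,"wz": 0},
    {"dx": 0,"dy": 0,"dz": 0,"wx": 0,"wy": 0,"wz": 0},
    {"dx": 0,"dy": 0,"dz": 0,"wx": 0,"wy": 0,"wz": 0},
    {"dx": 0,"dy": 0,"dz": 0,"wx": 0,"wy": 0,"wz": 0},
  ],
)

```text
time_s: 22.72
ee_pos: [0.5596, 0.0261, 0.1933]
eef_rot: [[0.279, 0.96, -0.001], [0.96, -0.279, -0.0], [-0.001, -0.001, -1.0]]
contact_force: [-0.4, 0.1, -2.3]
grip_width: 0.0322
grip_force: 79.9
```

Request:
servo_tool(
  commands=[
    {"dx": 1.1,"dy": -0.8,"dz": 15,"wx": 0,"wy": 0,"wz": 0},
    {"dx": 0,"dy": 0,"dz": 15,"wx": 0,"wy": 0,"wz": 0},
    {"dx": 0,"dy": 0,"dz": 11,"wx": 0,"wy": 0,"wz": 0},
    {"dx": 0,"dy": 0,"dz": 0,"wx": 0,"wy": 0,"wz": 0},
    {"dx": 0,"dy": 0,"dz": 0,"wx": 0,"wy": 0,"wz": 0},
    {"dx": 0,"dy": 0,"dz": 0,"wx": 0,"wy": 0,"wz": 0},
  ],
)

```text
time_s: 23.48
ee_pos: [0.5596, 0.0284, 0.1526]
eef_rot: [[0.277, 0.961, -0.0], [0.961, -0.277, -0.0], [-0.0, -0.0, -1.0]]
contact_force: [0.4, -0.3, -3.2]
grip_width: 0.0325
grip_force: 79.8
```

```bash
python3 - <<'E'
from h import *
o=arm.get_obs();print(o['ee_pos'],o['time_s'],o['contact_force'])
im=vision.camera('wrist');cv2.imwrite('pics/w10.png',im)
R=np.array(o['eef_rot']);ang=np.arctan2(R[1,0],R[0,0])
sk=lambda a:abs((a-ang+np.pi)%(2*np.pi)-np.pi)>1.2   # front half only
for r in(.0335,.034,.0345): print(r,circ(im,o,[.559,.0275],r,.0995,skip=sk))
g=im.min(axis=2)
for v in range(150,250,4): print(v,''.join('#' if b>190 else '+' if b>130 else '.' for b in g[v,230:412:3]))
E
```

```text
[0.5595969  0.02843766 0.15257244] 23.475 [ 0.39124971 -0.31206615 -3.24144937]
0.0335 (array([0.56039245, 0.03037553]), np.float64(-101.25886384963998))
0.034 (array([0.55923725, 0.03512974]), np.float64(-167.89983074869616))
0.0345 (array([0.55879037, 0.03461716]), np.float64(-163.6219003223444))
150 ..................#####......................................
154 .................######+.....................................
158 ................######.+.....................................
162 ..............+#######+......................................
166 ..............########+....+###++++..........................
170 ...............+#######+.######+++++++.......................
174 .................######+############++++.....................
178 ...............########################++....................
182 ..............###########################+...................
186 .............#############################+..................
190 ..............+############........#########.................
194 ................#.######+...++++++..+########................
198 .................######+.+########+++++######................
202 ................+#####++#############++.######...............
206 ................#####.+################.+#####...............
210 ................####+.##################.#####...............
214 ................####.####################+####...............
218 ................####+####################+####+..............
222 ................############+....+#######++###+..............
226 ................##########..........+#####++##...............
230 ................+#######..............###++++................
234 .................##+.##................#+.###+.+.............
238 ..........+.....###..#..................+.+###++.............
242 ........++++....###........................###...............
246 .......++++....###+........................###+..............
```

```bash
python3 - <<'E'
from h import *
o=arm.get_obs();R=np.array(o['eef_rot']);e=np.array(o['ee_pos']);b=np.array([.5591,.0274])
def ex(c,r,z):
    P=np.array([proj('wrist',[c[0]+r*np.cos(a),c[1]+r*np.sin(a),z],o) for a in np.linspace(0,6.28,120)]);return np.round(np.r_[P.min(0),P.max(0)],1)
for d in(-2,0,2):
    c=b+R[:2,0]*d/1000;print(d,'flange',ex(c,.034,.0995),'bore',ex(c,.0243,.0995))
print('foot',ex(e[:2],.0225,e[2]-.0447),ex(e[:2],.02,e[2]-.0477))
g=cv2.imread('pics/w10.png').min(axis=2)
for u in(310,316,322,328,334):print(u,g[160:204,u].tolist())
for v in(200,212,218):print(v,g[v,270:300].tolist(),g[v,345:376].tolist())
E
```

```text
-2 flange [276.4 177.3 366.9 262.7] bore [289.4 190.4 354.  251.4]
0 flange [276.3 174.5 367.1 260.4] bore [289.3 187.7 354.1 249.1]
2 flange [276.2 171.8 367.2 258.1] bore [289.2 185.  354.2 246.7]
foot [290.6 191.3 353.2 250.4] [294.5 193.8 349.3 245.5]
310 [50, 50, 52, 53, 51, 67, 138, 200, 202, 198, 198, 199, 202, 220, 230, 230, 222, 229, 237, 235, 235, 233, 232, 232, 232, 231, 232, 232, 234, 229, 131, 73, 73, 75, 88, 154, 188, 193, 199, 223, 248, 249, 251, 251]
316 [53, 52, 51, 51, 78, 176, 197, 201, 197, 195, 196, 201, 232, 231, 228, 210, 228, 228, 228, 229, 229, 230, 231, 232, 233, 233, 235, 232, 174, 72, 74, 74, 86, 153, 189, 192, 195, 204, 248, 249, 251, 252, 252, 252]
322 [47, 47, 46, 51, 105, 193, 187, 192, 194, 190, 191, 198, 230, 231, 228, 210, 233, 233, 232, 231, 232, 230, 230, 230, 228, 229, 227, 221, 136, 72, 72, 71, 85, 156, 183, 185, 187, 203, 246, 248, 250, 251, 250, 250]
328 [51, 51, 53, 51, 73, 160, 187, 184, 185, 187, 185, 186, 221, 228, 227, 207, 231, 232, 232, 232, 233, 233, 232, 233, 233, 233, 233, 231, 210, 95, 70, 70, 80, 130, 171, 171, 177, 192, 236, 243, 
[... 421 characters left out ...]
 231, 231, 233, 234, 234, 233, 231, 230, 231, 232, 233, 215, 118, 45, 47, 48, 49, 50, 49, 48, 48, 49, 49]
212 [49, 48, 46, 41, 45, 47, 143, 229, 228, 227, 228, 231, 232, 234, 233, 232, 230, 230, 217, 157, 100, 96, 119, 187, 237, 241, 242, 244, 245, 246] [229, 227, 224, 220, 205, 156, 122, 137, 187, 228, 230, 229, 229, 228, 229, 230, 231, 233, 233, 232, 226, 210, 191, 39, 48, 52, 51, 52, 54, 51, 51]
218 [45, 45, 44, 43, 44, 66, 159, 228, 230, 229, 228, 228, 227, 228, 230, 231, 232, 233, 216, 135, 160, 231, 237, 240, 240, 241, 241, 241, 241, 240] [226, 224, 225, 222, 220, 214, 206, 184, 140, 185, 228, 227, 228, 229, 229, 227, 228, 228, 229, 230, 230, 207, 167, 152, 108, 58, 34, 31, 32, 34, 40]
```

Aligned to within about 0.5 mm, so the foot goes into the basket.

Request:
servo_tool(
  commands=[
    {"dx": -0.4,"dy": -0.2,"dz": 5,"wx": 0,"wy": 0,"wz": 0},
    {"dx": 0,"dy": 0,"dz": 7,"wx": 0,"wy": 0,"wz": 0},
    {"dx": 0,"dy": 0,"dz": 7,"wx": 0,"wy": 0,"wz": 0},
    {"dx": 0,"dy": 0,"dz": 6,"wx": 0,"wy": 0,"wz": 0},
    {"dx": 0,"dy": 0,"dz": 3,"wx": 0,"wy": 0,"wz": 0},
    {"dx": 0,"dy": 0,"dz": 0,"wx": 0,"wy": 0,"wz": 0},
    {"dx": 0,"dy": 0,"dz": 0,"wx": 0,"wy": 0,"wz": 0},
    {"dx": 0,"dy": 0,"dz": 0,"wx": 0,"wy": 0,"wz": 0},
  ],
)

```text
time_s: 24.52
ee_pos: [0.5591, 0.0281, 0.1244]
eef_rot: [[0.277, 0.961, -0.001], [0.961, -0.277, -0.0], [-0.0, -0.001, -1.0]]
contact_force: [-0.1, -0.1, -2.0]
grip_width: 0.0327
grip_force: 79.8
```

Request:
servo_tool(
  commands=[
    {"dx": 0,"dy": 0,"dz": 2,"wx": 0,"wy": 0,"wz": 0},
    {"dx": 0,"dy": 0,"dz": 1.5,"wx": 0,"wy": 0,"wz": 0},
    {"dx": 0,"dy": 0,"dz": 1,"wx": 0,"wy": 0,"wz": 0},
    {"dx": 0,"dy": 0,"dz": 0.5,"wx": 0,"wy": 0,"wz": 0},
    {"dx": 0,"dy": 0,"dz": 0,"wx": 0,"wy": 0,"wz": 0},
    {"dx": 0,"dy": 0,"dz": 0,"wx": 0,"wy": 0,"wz": 0},
    {"dx": 0,"dy": 0,"dz": 0,"wx": 0,"wy": 0,"wz": 0},
  ],
)

```text
time_s: 25.4
ee_pos: [0.559, 0.0281, 0.1192]
eef_rot: [[0.277, 0.961, -0.001], [0.961, -0.277, -0.0], [-0.0, -0.001, -1.0]]
contact_force: [0.9, 0.0, -0.8]
grip_width: 0.0323
grip_force: 80.1
```

Request:
servo_tool(
  commands=[
    {"dx": 0,"dy": 0,"dz": 0.5,"wx": 0,"wy": 0,"wz": 0},
    {"dx": 0,"dy": 0,"dz": 0.5,"wx": 0,"wy": 0,"wz": 0},
    {"dx": 0,"dy": 0,"dz": 0,"wx": 0,"wy": 0,"wz": 0},
    {"dx": 0,"dy": 0,"dz": 0,"wx": 0,"wy": 0,"wz": 0},
  ],
)

```text
time_s: 25.9
ee_pos: [0.5594, 0.0281, 0.1187]
eef_rot: [[0.277, 0.961, 0.0], [0.961, -0.277, 0.0], [0.0, 0.0, -1.0]]
contact_force: [-0.3, 0.2, 6.1]
grip_width: 0.0325
grip_force: 80.8
```

Request:
servo_tool(
  commands=[
    {"dx": 0,"dy": 0,"dz": 0.5,"wx": 0,"wy": 0,"wz": 0},
    {"dx": 0,"dy": 0,"dz": 0,"wx": 0,"wy": 0,"wz": 0},
    {"dx": 0,"dy": 0,"dz": 0.4,"wx": 0,"wy": 0,"wz": 0},
    {"dx": 0,"dy": 0,"dz": 0,"wx": 0,"wy": 0,"wz": 0},
    {"dx": 0,"dy": 0,"dz": 0,"wx": 0,"wy": 0,"wz": 0},
  ],
)

```text
time_s: 26.52
ee_pos: [0.5599, 0.028, 0.1184]
eef_rot: [[0.277, 0.961, 0.001], [0.961, -0.277, 0.0], [0.001, 0.001, -1.0]]
contact_force: [-0.5, 0.3, 11.6]
grip_width: 0.0324
grip_force: 81.2
```

Request:
servo_tool(
  commands=[
    {"dx": 0,"dy": -0.2,"dz": 0.5,"wx": 0,"wy": 0,"wz": 0},
    {"dx": 0,"dy": 0,"dz": 0,"wx": 0,"wy": 0,"wz": 0},
    {"dx": 0,"dy": -0.2,"dz": 0.5,"wx": 0,"wy": 0,"wz": 0},
    {"dx": 0,"dy": 0,"dz": 0,"wx": 0,"wy": 0,"wz": 0},
    {"dx": 0,"dy": 0,"dz": 0,"wx": 0,"wy": 0,"wz": 0},
  ],
)

```text
time_s: 27.15
ee_pos: [0.5601, 0.028, 0.1179]
eef_rot: [[0.278, 0.961, 0.003], [0.961, -0.278, 0.0], [0.001, 0.003, -1.0]]
contact_force: [-1.2, -0.2, 16.1]
grip_width: 0.0326
grip_force: 81.8
```

Request:
servo_tool(
  commands=[
    {"dx": 0,"dy": -0.2,"dz": 0.5,"wx": 0.003,"wy": 0,"wz": 0},
    {"dx": 0,"dy": 0,"dz": 0,"wx": 0,"wy": 0,"wz": 0},
    {"dx": 0,"dy": -0.2,"dz": 0.5,"wx": 0,"wy": 0,"wz": 0},
    {"dx": 0,"dy": 0,"dz": 0,"wx": 0,"wy": 0,"wz": 0},
    {"dx": 0,"dy": 0,"dz": 0,"wx": 0,"wy": 0,"wz": 0},
  ],
)

```text
time_s: 27.78
ee_pos: [0.5601, 0.0281, 0.117]
eef_rot: [[0.278, 0.961, 0.001], [0.961, -0.278, 0.001], [0.001, 0.0, -1.0]]
contact_force: [-0.4, 0.9, 15.1]
grip_width: 0.0325
grip_force: 81.7
```

Request:
servo_tool(
  commands=[
    {"dx": 0,"dy": -0.1,"dz": 0.5,"wx": 0,"wy": 0,"wz": 0},
    {"dx": 0,"dy": 0,"dz": 0,"wx": 0,"wy": 0,"wz": 0},
    {"dx": 0,"dy": 0,"dz": 0.5,"wx": 0,"wy": 0,"wz": 0},
    {"dx": 0,"dy": 0,"dz": 0,"wx": 0,"wy": 0,"wz": 0},
    {"dx": 0,"dy": 0,"dz": 0,"wx": 0,"wy": 0,"wz": 0},
  ],
)

```text
time_s: 28.4
ee_pos: [0.558, 0.0284, 0.1141]
eef_rot: [[0.277, 0.961, -0.004], [0.961, -0.277, 0.001], [-0.001, -0.004, -1.0]]
contact_force: [-0.0, 0.5, 1.4]
grip_width: 0.0323
grip_force: 80.3
```

Request:
servo_tool(
  commands=[
    {"dx": 0,"dy": 0.8,"dz": 0.5,"wx": -0.003,"wy": 0,"wz": 0},
    {"dx": 0,"dy": 0,"dz": 0,"wx": 0,"wy": 0,"wz": 0},
    {"dx": 0,"dy": 0,"dz": 0.7,"wx": 0,"wy": 0,"wz": 0},
    {"dx": 0,"dy": 0,"dz": 0,"wx": 0,"wy": 0,"wz": 0},
    {"dx": 0,"dy": 0,"dz": 0,"wx": 0,"wy": 0,"wz": 0},
  ],
)

```text
time_s: 29.02
ee_pos: [0.5581, 0.0284, 0.114]
eef_rot: [[0.277, 0.961, -0.002], [0.961, -0.277, 0.001], [0.0, -0.002, -1.0]]
contact_force: [-5.7, 2.2, 18.1]
grip_width: 0.0324
grip_force: 82.0
```

Request:
servo_tool(
  commands=[
    {"dx": 0,"dy": -0.5,"dz": 0.4,"wx": -0.002,"wy": 0,"wz": 0},
    {"dx": 0,"dy": 0,"dz": 0,"wx": 0,"wy": 0,"wz": 0},
    {"dx": 0,"dy": 0,"dz": 0,"wx": 0,"wy": 0,"wz": 0},
  ],
)

```text
time_s: 29.4
ee_pos: [0.5581, 0.0284, 0.114]
eef_rot: [[0.277, 0.961, 0.001], [0.961, -0.277, 0.0], [0.001, 0.001, -1.0]]
contact_force: [-5.8, 0.5, 21.0]
grip_width: 0.0324
grip_force: 82.3
```

Stopped dead 5 mm down at about 24 N net, so the basket is home. Relieving the force, then withdrawing straight up.

Request:
servo_tool(
  commands=[
    {"dx": 0,"dy": 0,"dz": -1,"wx": 0,"wy": 0,"wz": 0},
    {"dx": 0,"dy": 0,"dz": -1.5,"wx": 0,"wy": 0,"wz": 0},
    {"dx": 0,"dy": 0,"dz": -4,"wx": 0,"wy": 0,"wz": 0},
    {"dx": 0,"dy": 0,"dz": 0,"wx": 0,"wy": 0,"wz": 0},
    {"dx": 0,"dy": 0,"dz": 0,"wx": 0,"wy": 0,"wz": 0},
  ],
)

```text
time_s: 30.02
ee_pos: [0.5582, 0.0283, 0.119]
eef_rot: [[0.277, 0.961, 0.001], [0.961, -0.277, -0.001], [-0.001, 0.001, -1.0]]
contact_force: [-0.3, -1.2, -2.3]
grip_width: 0.0327
grip_force: 79.9
```

Request:
servo_tool(
  commands=[
    {"dx": 0,"dy": 0,"dz": -10,"wx": 0,"wy": 0,"wz": 0},
    {"dx": 0,"dy": 0,"dz": -25,"wx": 0,"wy": 0,"wz": 0},
    {"dx": 0,"dy": 0,"dz": -35,"wx": 0,"wy": 0,"wz": 0},
    {"dx": 0,"dy": 0,"dz": -10,"wx": 0,"wy": 0,"wz": 0},
    {"dx": 0,"dy": 0,"dz": 0,"wx": 0,"wy": 0,"wz": 0},
    {"dx": 0,"dy": 0,"dz": 0,"wx": 0,"wy": 0,"wz": 0},
  ],
)

```text
time_s: 30.78
ee_pos: [0.5576, 0.0285, 0.1981]
eef_rot: [[0.277, 0.961, -0.001], [0.961, -0.277, -0.001], [-0.001, -0.001, -1.0]]
contact_force: [-0.4, -0.0, -2.2]
grip_width: 0.0325
grip_force: 79.9
```

Request:
servo_tool(
  commands=[
    {"dx": -25,"dy": -0.5,"dz": 0,"wx": 0,"wy": 0,"wz": 0},
    {"dx": -40,"dy": -0.5,"dz": 0,"wx": 0,"wy": 0,"wz": 0},
    {"dx": -45,"dy": -0.5,"dz": 0,"wx": 0,"wy": 0,"wz": 0},
    {"dx": -45,"dy": -0.5,"dz": 0,"wx": 0,"wy": 0,"wz": 0},
    {"dx": -45,"dy": -0.5,"dz": 0,"wx": 0,"wy": 0,"wz": 0},
    {"dx": -45,"dy": -0.5,"dz": 0,"wx": 0,"wy": 0,"wz": 0},
    {"dx": -40,"dy": -0.5,"dz": 0,"wx": 0,"wy": 0,"wz": 0},
    {"dx": -23,"dy": 0,"dz": 0,"wx": 0,"wy": 0,"wz": 0},
    {"dx": 0,"dy": 0,"dz": 0,"wx": 0,"wy": 0,"wz": 0},
    {"dx": 0,"dy": 0,"dz": 0,"wx": 0,"wy": 0,"wz": 0},
    {"dx": 0,"dy": 0,"dz": 0,"wx": 0,"wy": 0,"wz": 0},
    {"dx": 0,"dy": 0,"dz": 0,"wx": 0,"wy": 0,"wz": 0},
  ],
)

```text
time_s: 32.28
ee_pos: [0.4698, -0.2658, 0.1991]
eef_rot: [[0.276, 0.961, 0.001], [0.961, -0.276, -0.0], [-0.0, 0.001, -1.0]]
contact_force: [1.1, 0.5, -2.7]
grip_width: 0.0325
grip_force: 79.9
```

Request:
servo_tool(
  commands=[
    {"dx": -0.6,"dy": 0,"dz": 20,"wx": 0,"wy": 0,"wz": 0},
    {"dx": 0,"dy": 0,"dz": 40,"wx": 0,"wy": 0,"wz": 0},
    {"dx": 0,"dy": 0,"dz": 40,"wx": 0,"wy": 0,"wz": 0},
    {"dx": 0,"dy": 0,"dz": 22,"wx": 0,"wy": 0,"wz": 0},
    {"dx": 0,"dy": 0,"dz": 0,"wx": 0,"wy": 0,"wz": 0},
    {"dx": 0,"dy": 0,"dz": 0,"wx": 0,"wy": 0,"wz": 0},
    {"dx": 0,"dy": 0,"dz": 0,"wx": 0,"wy": 0,"wz": 0},
  ],
)

```text
time_s: 33.15
ee_pos: [0.4702, -0.2676, 0.0784]
eef_rot: [[0.277, 0.961, 0.003], [0.961, -0.277, -0.002], [-0.001, 0.003, -1.0]]
contact_force: [0.1, 0.3, -2.5]
grip_width: 0.0326
grip_force: 80.0
```

Request:
servo_tool(
  commands=[
    {"dx": 1,"dy": -0.8,"dz": 8,"wx": 0,"wy": 0,"wz": 0},
    {"dx": 0,"dy": 0,"dz": 8,"wx": 0,"wy": 0,"wz": 0},
    {"dx": 0,"dy": 0,"dz": 5,"wx": 0,"wy": 0,"wz": 0},
    {"dx": 0,"dy": 0,"dz": 2.5,"wx": 0,"wy": 0,"wz": 0},
    {"dx": 0,"dy": 0,"dz": 0,"wx": 0,"wy": 0,"wz": 0},
    {"dx": 0,"dy": 0,"dz": 0,"wx": 0,"wy": 0,"wz": 0},
    {"dx": 0,"dy": 0,"dz": 0,"wx": 0,"wy": 0,"wz": 0},
  ],
)

```text
time_s: 34.02
ee_pos: [0.4688, -0.2661, 0.0537]
eef_rot: [[0.277, 0.961, 0.001], [0.961, -0.277, -0.001], [-0.0, 0.001, -1.0]]
contact_force: [-0.5, -0.3, -0.7]
grip_width: 0.0322
grip_force: 80.2
```

Seated, with the weight transferred. Releasing and backing off to a look-back pose.

Request:
servo_tool(
  commands=[
    {"dx": 0,"dy": 0,"dz": 0,"wx": 0,"wy": 0,"wz": 0},
    {"dx": 0,"dy": 0,"dz": 0,"wx": 0,"wy": 0,"wz": 0},
    {"dx": 0,"dy": 0,"dz": 0,"wx": 0,"wy": 0,"wz": 0},
    {"dx": 0,"dy": 0,"dz": 0,"wx": 0,"wy": 0,"wz": 0},
    {"dx": 0,"dy": 0,"dz": 0,"wx": 0,"wy": 0,"wz": 0},
    {"dx": 0,"dy": 0,"dz": -10,"wx": 0,"wy": 0,"wz": 0},
    {"dx": 0,"dy": 0,"dz": -35,"wx": 0,"wy": 0,"wz": 0},
    {"dx": 0,"dy": 0,"dz": -40,"wx": 0,"wy": 0,"wz": 0},
    {"dx": 0,"dy": 0,"dz": -40,"wx": 0,"wy": 0,"wz": 0},
    {"dx": 0,"dy": 0,"dz": -40,"wx": 0,"wy": 0,"wz": 0},
    {"dx": 0,"dy": 0,"dz": 0,"wx": 0,"wy": 0,"wz": 0},
    {"dx": 0,"dy": 0,"dz": 0,"wx": 0,"wy": 0,"wz": 0},
  ],
  fingers=85,
)

```text
time_s: 35.52
ee_pos: [0.4686, -0.2656, 0.2188]
eef_rot: [[0.277, 0.961, 0.001], [0.961, -0.277, -0.0], [-0.0, 0.001, -1.0]]
contact_force: [-0.2, -0.7, -0.3]
grip_width: 0.0851
grip_force: 0.0
```

Request:
servo_tool(
  commands=[
    {"dx": 40,"dy": 0,"dz": 0,"wx": 0,"wy": 0,"wz": 0},
    {"dx": 45,"dy": 10,"dz": 0,"wx": 0,"wy": 0,"wz": 0},
    {"dx": 45,"dy": 10,"dz": 0,"wx": 0,"wy": 0,"wz": 0},
    {"dx": 45,"dy": 5,"dz": 0,"wx": 0,"wy": 0,"wz": 0},
    {"dx": 45,"dy": 0,"dz": 0,"wx": 0,"wy": 0,"wz": 0},
    {"dx": 0,"dy": 0,"dz": 0,"wx": 0,"wy": 0,"wz": 0},
    {"dx": 0,"dy": 0,"dz": 0,"wx": 0,"wy": 0,"wz": 0},
    {"dx": 0,"dy": 0,"dz": 0,"wx": 0,"wy": 0,"wz": 0},
  ],
)

```text
time_s: 36.52
ee_pos: [0.5532, -0.0631, 0.2185]
eef_rot: [[0.28, 0.96, 0.0], [0.96, -0.28, -0.001], [-0.001, 0.001, -1.0]]
contact_force: [1.0, -0.8, 0.8]
grip_width: 0.0849
grip_force: 0.0
```

```bash
python3 - <<'E'
from h import *
o=arm.get_obs();print(o['ee_pos'],o['time_s'],o['contact_force'])
im=vision.camera('wrist');cv2.imwrite('pics/w11.png',im)
t=vision.camera('top');cv2.imwrite('pics/t11.png',t)
for z in(.0945,.0995,.1045): print(z,circ(im,o,[.559,.0275],.034,z))
t7=cv2.imread('pics/t7.png');t0=cv2.imread('pics/top0.png')
d=cv2.absdiff(t0,t).max(axis=2)
print('tamper diff',d[185:235,405:460].max(), (d[185:235,405:460]>40).sum(), 'single',(d[135:170,218:252]>40).sum(),'white/blue/brush',(d[85:130,250:356]>40).sum())
print('mean',[m[195:217,422:446].mean().round(1) for m in(t0,t7,t)])
h=lambda m:''.join
hs=cv2.cvtColor(t,cv2.COLOR_BGR2HSV)[190:222,418:450];h0=cv2.cvtColor(t0,cv2.COLOR_BGR2HSV)[190:222,418:450]
for k in (h0,hs):
    s=(k[...,1]<60)&(k[...,2]>110);w=(k[...,1]>110)&(k[...,2]>50);print([ (np.argwhere(m).mean(0).round(1),m.sum()) for m in (s,w)])
E
```

```text
[ 0.55319824 -0.06308826  0.21845959] 36.525 [ 1.00623536 -0.76662132  0.84988022]
0.0945 (array([0.55937706, 0.02732661]), np.float64(-173.07340713186144))
0.0995 (array([0.55947781, 0.02676814]), np.float64(-213.15731527686677))
0.1045 (array([0.55971735, 0.02685208]), np.float64(-212.8995981178978))
tamper diff 84 122 single 0 white/blue/brush 3
mean [np.float64(65.6), np.float64(73.0), np.float64(73.5)]
[(array([16.4, 10. ]), np.int64(106)), (array([16. , 19.6]), np.int64(146))]
[(array([16.7,  9.8]), np.int64(119)), (array([16.1, 19.5]), np.int64(147))]
```

```bash
python3 -c "
from bench import arm
print(arm.finish_job())"
```

```text
the job is handed in; nothing more can be done
None
```

The job is handed in: the double basket is pressed home (5 mm down, stopped dead at about 24 N) and the tamper is back in its rest; I first gripped the single basket by mistake but let it go without lifting it or visibly moving it.

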